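Fit the wheel set to the deburring unit's spindle

TASK

Fit the wheel set onto the upright spindle of the grey deburring unit, from the bottom up: the steel flange first, then the orange wheel, then the brass spacer, and the black cap on top, open end down. Lower each part all the way down onto the one beneath before letting go, do not let it drop, so that all sit flat, and leave the other things on the bench where they lie.

Things in the scene. Friction and masses are not known exactly. Their poses are not given: they have to be found in the camera images.
- deburrer: Fixed bench deburring unit: round grey housing, 110 mm diameter and 45 mm high, green switch on its front; on top a dark steel shoulder 44 mm across whose flat top (the seat) is 52 mm above the bench; from its middle rises the bright steel spindle, 13 mm diameter up to 114 mm above the bench, then tapering to 4 mm at its tip 130 mm above the bench. Origin: on the spindle axis, at bench height; z up.
- back_flange: Steel-grey flange ring, 50 mm diameter, 16 mm thick, with a 21 mm through bore and four small dark screws on top. Origin: centre of its flat underside, z axis up along the bore; it lies flat on the bench, yaw is of no account.
- wheel: Orange deburring wheel (hard and rigid), 64 mm diameter, 24 mm thick, with a 21 mm through bore. Origin: centre of its flat underside, z axis up along the bore; it lies flat on the bench, yaw is of no account.
- brass_spacer: Brass-yellow spacer ring, 42 mm diameter, 16 mm thick, with a 21 mm through bore. Origin: centre of its flat underside, z axis up along the bore; it lies flat on the bench, yaw is of no account.
- cap: Black ribbed cap, 34 mm diameter, 36 mm high, with a red dot on its closed top; a blind bore 21 mm wide and 26 mm deep opens in its underside. It stands open end down. Origin: centre of its underside, z up.
- rod_jig: Bystander, fixed: small steel clamp plate, 120 x 112 mm, at the right of the bench, holding an upright black bar 28 mm square that reaches 0.86 m above the bench; the arm must pass round it. Origin: on the bar's axis (within 5 mm), at bench height.
- bolt: Bystander: steel hex bolt lying on the bench, 58 mm long along its y, 23 mm wide, 20 mm high. Origin: middle of its underside.
- nylon_bolt: Bystander: white nylon bolt lying on the bench, 83 mm long along its y, 25 mm wide, 22 mm high. Origin: middle of its underside.
- tape_measure: Bystander: yellow and black tape measure lying on the bench, 64 x 69 mm, 32 mm high. Origin: middle of its underside.
- marker: Bystander: red marker pen lying on the bench, 137 mm long along its y, 17 mm thick. Origin: middle of its underside.

How it is judged:
By the outcome, as a careful person would: the job done as asked, in the order asked, and still so for the second after the job is handed in, with the robot touching nothing.
It also fails if it takes over 112 s, if anything falls off the work surface, if the arm or the gripper's body presses on something with over 40 N, if the wrist force passes 120 N, or if a joint passes its speed limit or range.

ROBOT

A 6-joint arm with a two-finger parallel gripper is mounted at the origin on the work surface; the furniture and walls round the work are solid. World frame = base frame: x ahead of the robot, y to its left, z up, the work surface at z = 0. Lengths are in m, angles in rad, forces in N, time in s.
With the tool pointing down it reaches from about 0.325 to 0.925 m from the base axis. Payload 3.1 kg.
Tool frame: the origin (TCP) lies between the finger pads; the fingertips stand 25 mm ahead of it and the grasp point (between the pads) lies 6 mm ahead of it; x points along the fingers, z is the direction in which the jaws open and shut, and the axes are right-handed (so a half turn about x gives the same grasp; the last joint's range is limited). The gripper opens to 85 mm and grips with 20 to 120 N. Pads are 22 mm wide; open, the fingers measure 114 mm over their backs; the gripper's body (76 mm by 85 mm) begins 54 mm behind the grasp point. The pads swing forward as they close: fully open they stand 13 mm farther back than shut.
Start: joints at [-1.352, 0.217, 1.613, -0, 1.311, -0.112], TCP at [0.203, -0.591, 0.256] pointing down, gripper open.
Joint ranges: [-2.75, 2.75], [-0.78, 2.1], [0.31, 2.55], [-1.13, 4.27], [0.13, 2.63], [-2.58, 2.58]. Speed limits (rad/s): [2.79, 2.79, 3.14, 3.14, 3.14, 3.14].

INTERFACE

Orientations are given as a rotation vector (axis times angle).
In Python, from plant import arm gives the robot as it stands. The module is installed in compiled form; this text tells all that it offers.
- The arm moves only by the shell command python3 -m creep 'ROWS'. ROWS is JSON, a list that holds one entry, the list of rows, each a list of 5 numbers: the opening, from -1 (shut) to 1 (fully open), so that 0 is half open, then the shift along the tool's x, y, z in m, then the turn about the tool's x in rad. In form: [[[hand, tx, ty, tz, turn], ...]]. A call has 1 to 5 rows; each row is the pose to reach, as a shift and turn from the pose commanded when the call began, along the tool's axes at that moment; what a row does not reach only later rows make up. A row lasts 1/12 s, in which the tool goes at most 41.7 mm and 7.16 degrees, less where a joint would pass 70% of its speed; a pose out of reach is approached as far as the arm can. A call with a gripper value outside its range is refused whole. The fingers move at their own pace and stop on an object; the grip force is fixed at half the most. Time passes only in rows, so rows that repeat a pose let the fingers close. It gives the time, the measured TCP pose, the force and the opening at its end, in the units of the state.
- arm.get_obs(): the state, without advancing time (a new reading comes with each control period).
- arm.capture(name): name is "side" or "top"; returns a dict with "frame" (384x512x3 uint8, red, green, blue), "fx", "fy", "cx", "cy" (pixels), "R" (3x3) and "t" (3): a world point X has camera coordinates R X + t. Camera axes: x right, y down, z forward; pixel columns grow to the right and rows downward; lengths in m; the calibration is good to about 2 mm. A picture is of the moment at which its call begins. There is no depth.
- arm.finish_job(): hands the job in, once; it reports no verdict.
The state is a dict: "clock": time; "qpos": joint angles; "qd": joint speeds; "joint_efforts": joint torques, N m; "position": TCP position; "tcp_rot": TCP orientation; "wrist_force": force on the tool from outside, world axes, zero at the start; "torque": the same for the moment, N m; "opening": finger opening in m.
Only numpy, scipy, OpenCV 4.12 (cv2) and the standard library are available. Lean on these libraries where they do the work, as an engineer would, in place of code of your own. Each camera call takes 0.05 s, during which the arm holds its last target.

## Working session

There is one attempt and no reset: what is moved stays moved. The work goes in short steps, Python scripts to look and compute and a shell command to move; the robot and the scene stay as the last step left them, time stands still between calls to the robot, and variables do not carry over. Pictures are saved under pics/ and viewed, and the job is handed in when it is done.

```bash
mkdir -p pics; cat > h.py <<'E'
import numpy as np, cv2
from plant import arm
def snap(n,f):
    c=arm.capture(n); cv2.imwrite('pics/'+f+'.png',c['frame'][:,:,::-1]); np.savez('pics/'+f+'.npz',**{k:c[k] for k in c}); return c
def ray(c,u,v,z):
    R=np.array(c['R']);t=np.array(c['t']);d=R.T@np.array([(u-c['cx'])/c['fx'],(v-c['cy'])/c['fy'],1]);o=-R.T@t
    return o+d*(z-o[2])/d[2]
def proj(c,X):
    p=np.array(c['R'])@np.array(X)+np.array(c['t']); return np.array([c['fx']*p[0]/p[2]+c['cx'],c['fy']*p[1]/p[2]+c['cy']])
E
python3 - <<'E'
from h import *
for n in('side','top'):
    c=snap(n,n+'0'); print(n,c['fx'],c['cx'],c['cy'],np.round(c['R'],3).tolist(),np.round(-np.array(c['R']).T@c['t'],3))
o=arm.get_obs()
for k in o: print(k,np.round(o[k],3))
E
```

```text
side 373.5679531066337 257.93770637064364 196.96582325904134 [[-0.999, 0.045, 0.005], [0.022, 0.58, -0.814], [-0.039, -0.813, -0.58]] [0.625 0.787 0.639]
top 347.32424447481344 259.5892568024014 191.73480684131073 [[0.183, -0.983, 0.003], [-0.961, -0.179, -0.212], [0.209, 0.036, -0.977]] [ 0.378 -0.072  1.102]
clock 0.1
qpos [-1.352  0.218  1.615  0.     1.311 -0.112]
qd [-0.    -0.004 -0.004  0.002 -0.003 -0.   ]
joint_efforts [-1.0000e-03 -3.9808e+01 -3.0497e+01 -0.0000e+00  4.0000e-03 -0.0000e+00]
position [ 0.203 -0.59   0.255]
tcp_rot [ 0.964  1.349 -0.961]
wrist_force [ 0.175 -0.511 -0.919]
torque [0.017 0.057 0.006]
opening 0.085
```

View pics/side0.png

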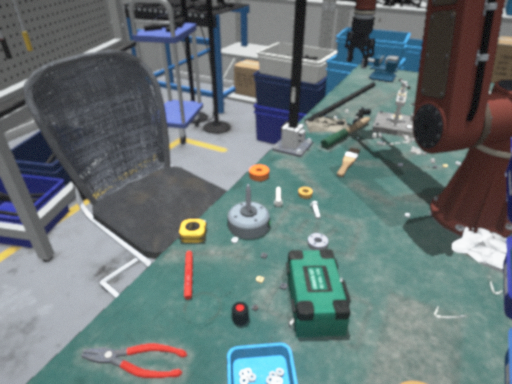

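View pics/top0.png

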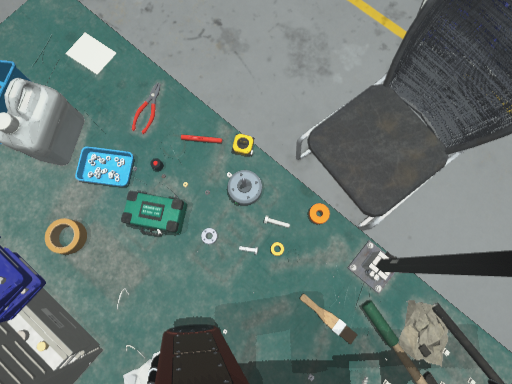

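```bash
cat > m.py <<'E'
from h import *
def blob(c,uv,r,f):
    im=c['frame'].astype(int); u,v=uv
    m=f(im[...,0],im[...,1],im[...,2]).astype(np.uint8); w=np.zeros_like(m); cv2.circle(w,uv,r,1,-1); m=m*w
    cs,_=cv2.findContours(m,cv2.RETR_EXTERNAL,cv2.CHAIN_APPROX_NONE)
    k=max(cs,key=cv2.contourArea); h=cv2.convexHull(k); x,y,ww,hh=cv2.boundingRect(k)
    e=cv2.fitEllipse(k); return e,(x,y,ww,hh)
orange=lambda r,g,b:(r>150)&(g<150)&(b<90)&(r-g>50)
yel=lambda r,g,b:(r>130)&(g>90)&(b<90)
grey=lambda r,g,b:(r-g>-18)&(r>100)
dark=lambda r,g,b:(r<60)&(g<60)|((r-g>60))
E
python3 - <<'E'
from m import *
T=dict(np.load('pics/top0.npz'));S=dict(np.load('pics/side0.npz'))
for n,uv,r,f,z in [('wheel',(319,213),16,orange,.024),('spacer',(277,249),11,yel,.016),('flange',(209,236),13,grey,.016),('cap',(157,164),11,dark,.036),('deb',(244,187),24,lambda r,g,b:(r-g>-15)&(r>70),.045)]:
    try:
        e,b=blob(T,uv,r,f); p=ray(T,*e[0],z); print('T',n,np.round(e[0],1),np.round(e[1],1),b,p.round(4),'rad',np.hypot(*p[:2]).round(3))
    except Exception as x: print(n,x)
for n,uv,r,f,z in [('wheel',(259,172),14,orange,.024),('spacer',(305,192),11,yel,.016),('flange',(318,241),13,grey,.016),('cap',(240,313),14,dark,.036)]:
    try:
        e,b=blob(S,uv,r,f); p=ray(S,*e[0],z/2); print('S',n,np.round(e[0],1),np.round(e[1],1),b,p.round(4))
    except Exception as x: print(n,x)
def crop(c,u,v,s,k):
    im=c['frame'][v-s:v+s,u-s:u+s,::-1]; return cv2.resize(im,(300,300),interpolation=cv2.INTER_CUBIC)
a=np.hstack([crop(T,244,187,30,0),crop(S,248,212,30,0)]);b=np.hstack([crop(T,209,236,20,0),crop(T,157,164,20,0)])
cv2.imwrite('pics/c0.png',np.vstack([a,b]))
print(ray(T,370,265,0),ray(S,294,140,0))
E
```

```text
T wheel [317.1 189.3] [31.5 67.7] (311, 218, 17, 6) [ 0.6502 -0.2108  0.024 ] rad 0.684
T spacer [276.8 255. ] [0.  4.2] (275, 255, 5, 1) [ 0.4245 -0.1206  0.016 ] rad 0.441
T flange [209.7 236.4] [15.4 19.3] (201, 228, 18, 19) [0.4425 0.0946 0.016 ] rad 0.453
T cap [157.9 165.7] [8.6 9.1] (153, 161, 11, 10) [0.6305 0.3015 0.036 ] rad 0.699
T deb [244.1 186.6] [30.5 33.7] (227, 170, 35, 34) [0.6117 0.0174 0.045 ] rad 0.612
S wheel [257.7 162.7] [24.6 27.5] (250, 172, 19, 6) [ 0.5743 -0.2883  0.012 ]
S spacer [305.  195.1] [2.1 9.3] (300, 194, 11, 3) [ 0.4437 -0.1023  0.008 ]
S flange [317.3 240.4] [15.7 21.2] (306, 232, 23, 17) [0.4419 0.095  0.008 ]
S cap [240.  317.1] [15.1 16.1] (233, 310, 15, 16) [0.6366 0.323  0.018 ]
[ 0.44796673 -0.41130975  0.        ] [ 4.29640774e-01 -4.72269716e-01  1.11022302e-16]
```

View pics/c0.png

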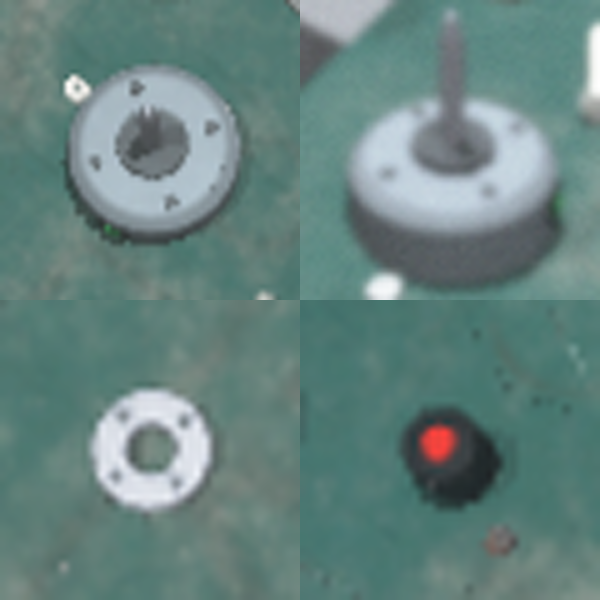

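```bash
cat > m.py <<'E'
from h import *
def centre(c,uv,r,f,up=4):
    """convex hull of largest blob in an upsampled crop -> centroid, area px"""
    im=c['frame'].astype(np.uint8); u,v=uv
    s=cv2.resize(im[v-r:v+r+1,u-r:u+r+1],None,fx=up,fy=up,interpolation=cv2.INTER_CUBIC)
    m=f(cv2.cvtColor(s,cv2.COLOR_RGB2HSV).astype(int)).astype(np.uint8)
    cs,_=cv2.findContours(m,cv2.RETR_EXTERNAL,cv2.CHAIN_APPROX_NONE)
    k=cv2.convexHull(max(cs,key=cv2.contourArea)); M=cv2.moments(k); x,y,w,h=cv2.boundingRect(k)
    cv=lambda a,o:(a+.5)/up-.5+o-r
    return cv(M['m10']/M['m00'],u),cv(M['m01']/M['m00'],v),w/up,h/up
orange=lambda h:(h[...,0]<18)&(h[...,1]>130)&(h[...,2]>150)
orall=lambda h:(h[...,0]<22)&(h[...,1]>120)&(h[...,2]>60)
yel=lambda h:(h[...,0]>12)&(h[...,0]<36)&(h[...,1]>100)
yeltop=lambda h:yel(h)&(h[...,2]>150)
white=lambda h:(h[...,1]<50)&(h[...,2]>150)
red=lambda h:((h[...,0]<10)|(h[...,0]>170))&(h[...,1]>120)&(h[...,2]>120)
dark=lambda h:(h[...,2]<75)
E
python3 - <<'E'
from m import *
T=dict(np.load('pics/top0.npz'));S=dict(np.load('pics/side0.npz'))
for n,uv,r,f,z in [('wheel',(319,213),16,orange,.024),('spacer',(277,249),11,yeltop,.016),('flange',(209,236),13,white,.016),('cap',(157,164),11,red,.036),('deb',(243,184),25,white,.045)]:
    e=centre(T,uv,r,f); print('T',n,np.round(e,1),ray(T,*e[:2],z).round(4))
for n,uv,r,f,z in [('wheel',(259,172),14,orange,.024),('spacer',(305,192),11,yeltop,.016),('flange',(318,241),13,white,.016),('cap',(240,308),14,red,.036)]:
    e=centre(S,uv,r,f); print('S',n,np.round(e,1),ray(S,*e[:2],z).round(4))
# shoulder & tip by eye from crops (5x)
print('shoulder T',ray(T,214+152/5-.5,157+144/5-.5,.052),'S',ray(S,218+153/5-.5,182+146/5-.5,.052),'tip S',ray(S,218+151/5-.5,182+12/5,.13),'tip T',ray(T,214+148/5,157+106/5,.13))
def crop(c,u,v,s):
    return cv2.resize(c['frame'][v-s:v+s,u-s:u+s,::-1],(300,300),interpolation=cv2.INTER_CUBIC)
cv2.imwrite('pics/c1.png',np.vstack([np.hstack([crop(T,319,213,20),crop(T,277,249,20)]),np.hstack([crop(S,259,172,20),crop(S,305,192,20)])]))
cv2.imwrite('pics/c2.png',np.vstack([np.hstack([crop(T,380,265,40),crop(S,294,130,40)]),np.hstack([crop(S,318,241,20),crop(S,240,313,20)])]))
E
```

```text
T wheel [319.1 213.   20.5  20.5] [ 0.5761 -0.2283  0.024 ]
T spacer [276.9 248.5  13.2  13.8] [ 0.444  -0.1174  0.016 ]
T flange [208.6 235.4  16.2  16.5] [0.4448 0.0985 0.016 ]
T cap [154.9 162.6   5.    5. ] [0.6389 0.3134 0.036 ]
T deb [244.9 186.   32.2  32. ] [0.614  0.0153 0.045 ]
S wheel [258.9 170.6  19.5  13.5] [ 0.5737 -0.2184  0.024 ]
S spacer [305.  191.2  13.5   9.5] [ 0.4429 -0.1108  0.016 ]
S flange [318.4 238.4  24.5  17.8] [0.4402 0.0966 0.016 ]
S cap [239.5 307.3   9.    7.8] [0.6371 0.3133 0.036 ]
shoulder T [0.61422937 0.01828694 0.052     ] S [0.6131634  0.02358872 0.052     ] tip S [0.61321964 0.01873053 0.13      ] tip T [0.61719785 0.01650323 0.13      ]
```

View pics/c1.png

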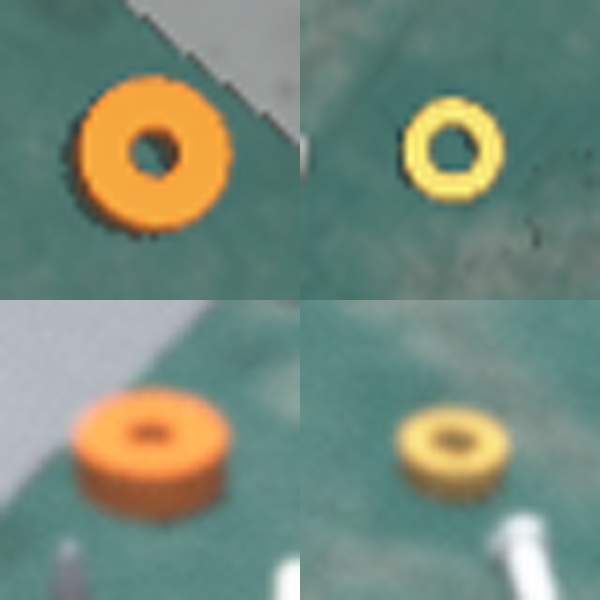

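View pics/c2.png

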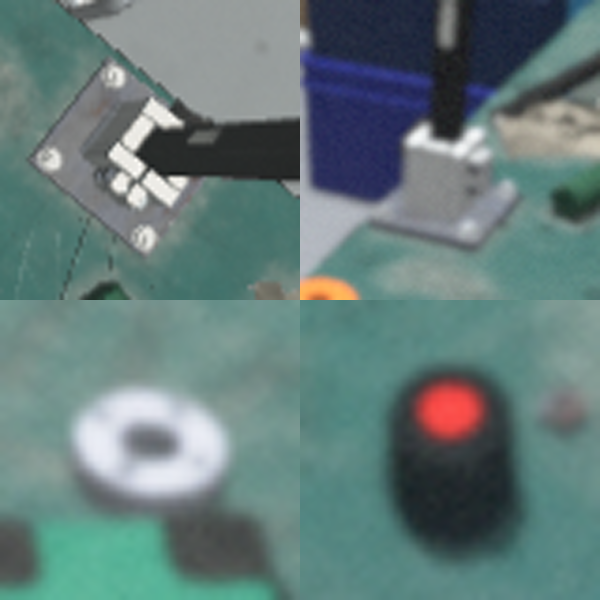

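```bash
cat >> h.py <<'E'
from scipy.spatial.transform import Rotation as Ro
def st():
    o=arm.get_obs(); R=Ro.from_rotvec(o['tcp_rot']).as_matrix(); return o,np.array(o['position']),R
def go(X):
    """shift in tool axes from measured pose to world X"""
    o,p,R=st(); s=R.T@(np.array(X)-p); print('tool shift mm',(s*1e3).round(1)); return s
def pr():
    o,p,R=st(); print('t',round(o['clock'],2),'p',(p*1e3).round(1),'zax',np.degrees(np.arctan2(R[1,2],R[0,2])).round(1),'xz',R[2,0].round(4),'F',np.round(o['wrist_force'],1),'M',np.round(o['torque'],2),'open',round(o['opening']*1e3,1),'q',np.round(o['qpos'],2))
E
python3 - <<'E'
from h import *
pr(); print(st()[2].round(3))
T=dict(np.load('pics/top0.npz')); print('plate',ray(T,340+123*80/300,225+160*80/300,0.01),'case corner',ray(T,186,208,.08),ray(T,183,232,.0),'bolts',ray(T,238,248,.01),ray(T,257,251,.01),ray(T,265,219,.01),ray(T,290,226,.01))
go([.30,-.30,.35]); 
E
```

```text
t 0.1 p [ 202.9 -590.4  255.1] zax -71.0 xz -1.0 F [ 0.2 -0.5 -0.9] M [0.02 0.06 0.01] open 85.4 q [-1.35  0.22  1.61  0.    1.31 -0.11]
[[-0.     0.946  0.325]
 [ 0.002  0.325 -0.946]
 [-1.     0.    -0.002]]
plate [ 0.44091753 -0.41763183  0.01      ] case corner [0.50813229 0.17208084 0.08      ] [0.44156177 0.18303822 0.        ] bolts [0.42383994 0.00147653 0.01      ] [ 0.42558285 -0.05826379  0.01      ] [ 0.52839669 -0.06475835  0.01      ] [ 0.52097631 -0.14618352  0.01      ]
tool shift mm [ -94.3  186.2 -243.3]
```

```bash
python3 -m creep '[[[1,-0.04,0,-0.04,-0.12],[1,-0.06,0,-0.08,-0.24],[1,-0.08,0,-0.12,-0.36],[1,-0.08,0,-0.16,-0.48],[1,-0.08,0,-0.19,-0.6]]]'; python3 - <<'E'
from h import *
pr(); go([.37,-.12,.30])
E
```

```text
clock: 0.52
position: [0.1427, -0.4158, 0.3376]
tcp_rot: [0.494, 1.512, -0.498]
wrist_force: [-0.2, -0.6, 0.5]
opening: 0.0852
t 0.52 p [ 142.7 -415.8  337.6] zax -36.3 xz -1.0 F [-0.2 -0.6  0.5] M [0.01 0.02 0.07] open 85.2 q [-1.4  -0.26  1.93 -0.    1.47 -0.77]
tool shift mm [ 36.9 373.    7.9]
```

```bash
python3 -m creep '[[[1,0,0.04,0,0],[1,0,0.08,0,-0.1],[1,0,0.12,0,-0.2],[1,0,0.16,0,-0.3],[1,0.0,0.2,0,-0.4]]]'; python3 - <<'E'
from h import *
pr(); go([.4437,.098,.12])
E
```

```text
clock: 0.93
position: [0.2627, -0.2542, 0.3356]
tcp_rot: [0.186, 1.562, -0.186]
wrist_force: [0.4, -1.2, -0.0]
opening: 0.0855
t 0.93 p [ 262.7 -254.2  335.6] zax -13.6 xz -1.0 F [ 0.4 -1.2 -0. ] M [ 0.02 -0.02 -0.01] open 85.5 q [-0.96 -0.44  2.07  0.    1.52 -0.73]
tool shift mm [215.7 384.8  93.3]
```

```bash
python3 -m creep '[[[0.46,0.0,0.04,0.01,0],[0.46,0.0,0.08,0.02,-0.1],[0.46,0.02,0.12,0.03,-0.237],[0.46,0.04,0.155,0.04,-0.237],[0.46,0.06,0.19,0.05,-0.237]]]'; python3 - <<'E'
from h import *
pr(); go([.4437,.098,.12])
E
```

```text
clock: 1.35
position: [0.3551, -0.0845, 0.2776]
tcp_rot: [0.001, 1.568, -0.003]
wrist_force: [1.4, -0.9, 0.5]
opening: 0.0626
t 1.35 p [355.1 -84.5 277.6] zax -0.1 xz -1.0 F [ 1.4 -0.9  0.5] M [-0.03 -0.07  0.02] open 62.6 q [-0.43 -0.41  2.15 -0.    1.4  -0.42]
tool shift mm [157.6 182.9  87.8]
```

```bash
python3 - <<'E'
from h import *
T=dict(np.load('pics/top0.npz'))
E
echo
python3 -m creep '[[[0.46,0.03,0.04,0.02,0],[0.46,0.06,0.077,0.04,0],[0.46,0.09,0.112,0.06,0],[0.46,0.11,0.15,0.08,0],[0.46,0.13,0.183,0.088,0]]]';python3 -m creep '[[[0.46,0,0,0,0],[0.46,0,0,0,0]]]'; python3 - <<'E'
from h import *
pr(); go([.4437,.098,.055])
snap('top','t1');snap('side','s1')
T=cv2.imread('pics/t1.png');S=cv2.imread('pics/s1.png')
cv2.imwrite('pics/x1.png',np.hstack([cv2.resize(T[180:290,150:260],(400,400),interpolation=2),cv2.resize(S[180:290,265:375],(400,400),interpolation=2)]))
E
```

```text
clock: 1.77
position: [0.4332, 0.0712, 0.1633]
tcp_rot: [0.002, 1.57, -0.002]
wrist_force: [1.4, 0.1, 0.6]
opening: 0.0624
clock: 1.93
position: [0.4311, 0.071, 0.1623]
tcp_rot: [-0.001, 1.577, 0.001]
wrist_force: [-0.4, 0.7, -0.9]
opening: 0.0625
t 1.93 p [431.1  71.  162.3] zax 0.1 xz -1.0 F [-0.4  0.7 -0.9] M [-0.02  0.04 -0.  ] open 62.5 q [ 0.   -0.08  2.12 -0.    1.11  0.  ]
tool shift mm [107.2  27.   13.2]
```

View pics/x1.png

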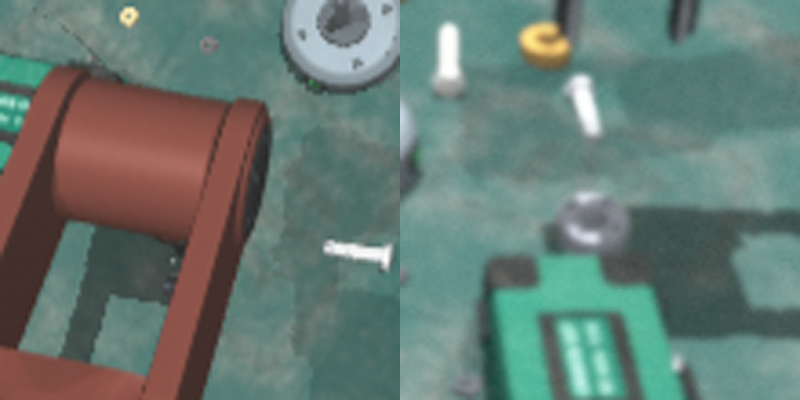

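```bash
python3 -m creep '[[[0.46,0.03,0.027,0.013,0],[0.46,0.06,0.027,0.013,0],[0.46,0.09,0.027,0.013,0],[0.46,0.107,0.027,0.013,0],[0.46,0.107,0.027,0.013,0]]]'; python3 - <<'E'
from h import *
pr(); go([.4437,.098,.040])
c=snap('side','s2')
S=cv2.imread('pics/s2.png')
cv2.imwrite('pics/x2.png',cv2.resize(S[190:270,270:370],(800,600),interpolation=2))
p=st()[1]
for dz in(0,-.025): print(proj(c,p+[0,0,dz]))
E
```

```text
clock: 2.45
position: [0.443, 0.0948, 0.0552]
tcp_rot: [0.004, 1.577, -0.005]
wrist_force: [-1.0, 0.3, -0.8]
opening: 0.0626
t 2.45 p [443.   94.8  55.2] zax -0.3 xz -1.0 F [-1.   0.3 -0.8] M [-0.03  0.1  -0.03] open 62.6 q [ 0.06  0.15  2.13 -0.    0.87  0.06]
tool shift mm [15.1  3.2  0.8]
[318.10622761 225.3338369 ]
[317.1106318 233.1354086]
```

View pics/x2.png

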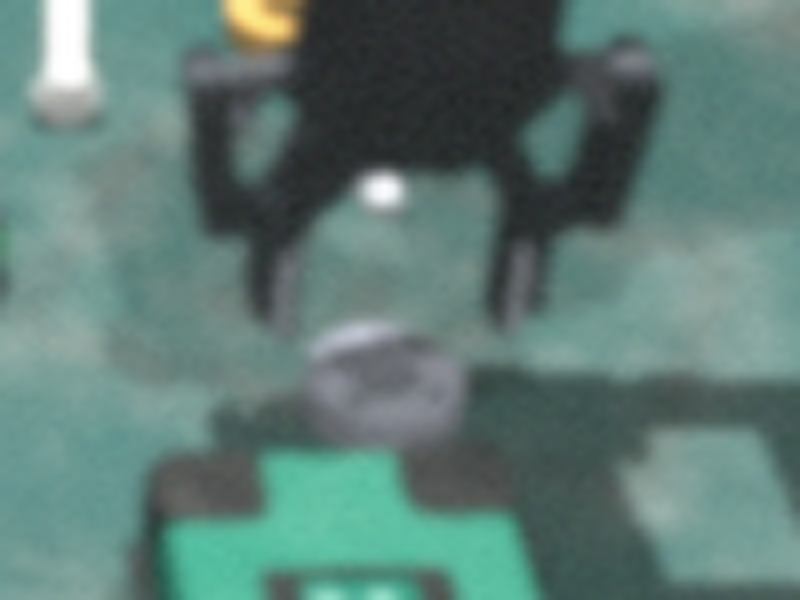

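```bash
python3 -m creep '[[[0.46,0.007,0.0032,0.003,0],[0.46,0.014,0.0032,0.003,0],[0.46,0.02,0.0032,0.003,0],[0.46,0.02,0.0032,0.003,0],[0.46,0.02,0.0032,0.003,0]]]'; python3 -c "
from h import *
pr()"; python3 -m creep '[[[0.3,0,0,0,0],[0.2,0,0,0,0],[-0.2,0,0,0,0],[-0.2,0,0,0,0],[-0.2,0,0,0,0]]]';  python3 - <<'E'
from h import *
pr(); 
c=snap('side','s3')
S=cv2.imread('pics/s3.png')
cv2.imwrite('pics/x3.png',cv2.resize(S[190:270,270:370],(800,600),interpolation=2))
E
```

```text
clock: 2.92
position: [0.449, 0.0996, 0.0378]
tcp_rot: [0.002, 1.571, -0.002]
wrist_force: [0.9, -0.1, 0.6]
opening: 0.0623
t 2.92 p [449.   99.6  37.8] zax -0.2 xz -1.0 F [ 0.9 -0.1  0.6] M [-0.03  0.02 -0.01] open 62.3 q [ 0.07  0.19  2.13 -0.    0.83  0.07]
clock: 3.33
position: [0.4497, 0.0998, 0.0401]
tcp_rot: [0.002, 1.571, -0.002]
wrist_force: [-5.3, -0.3, 17.4]
opening: 0.0343
t 3.33 p [449.7  99.8  40.1] zax -0.2 xz -1.0 F [-5.3 -0.3 17.4] M [-0.06  1.2  -0.01] open 34.3 q [0.07 0.19 2.12 0.   0.83 0.07]
```

View pics/x3.png

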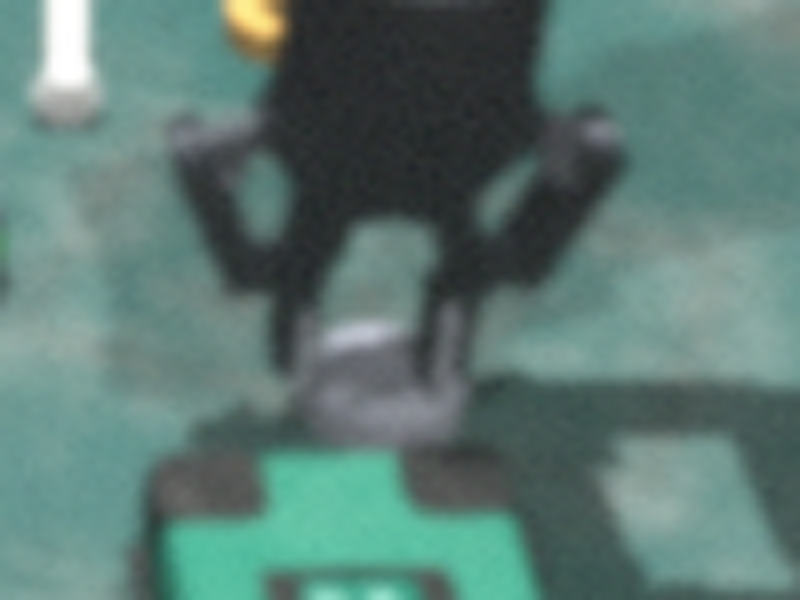

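```bash
python3 -m creep '[[[0.35,0,0,0,0],[0.35,0,0,0,0],[0.35,0,0,0,0],[0.35,0,0,0,0]]]'; for i in 1 2 3; do python3 -m creep '[[[0.35,0,0,0,0]]]' | grep position; done; python3 -c "
from h import *
pr()"
```

```text
clock: 3.72
position: [0.4486, 0.0996, 0.0374]
tcp_rot: [0.002, 1.571, -0.002]
wrist_force: [-0.7, 1.1, 0.7]
opening: 0.0579
position: [0.4485, 0.0996, 0.0373]
position: [0.4485, 0.0996, 0.0373]
position: [0.4487, 0.0996, 0.0374]
t 3.97 p [448.7  99.6  37.4] zax -0.2 xz -1.0 F [-0.2  0.5  0.8] M [ 0.04 -0.    0.  ] open 57.9 q [0.07 0.19 2.13 0.   0.83 0.07]
```

```bash
python3 -m creep '[[[0.35,0.002,-0.0015,-0.002,0],[0.35,0.004,-0.0015,-0.003,0],[0.35,0.0055,-0.0015,-0.003,0],[0.35,0.0055,-0.0015,-0.003,0],[0.35,0.0055,-0.0015,-0.003,0]]]'; python3 -c "
from h import *
pr()"; python3 -m creep '[[[0.2,0,0,0,0],[0.1,0,0,0,0],[-0.2,0,0,0,0],[-0.2,0,0,0,0],[-0.2,0,0,0,0]]]';  python3 - <<'E'
from h import *
pr(); 
c=snap('side','s4')
S=cv2.imread('pics/s4.png')
cv2.imwrite('pics/x4.png',cv2.resize(S[190:270,270:370],(800,600),interpolation=2))
E
```

```text
clock: 4.38
position: [0.4483, 0.0986, 0.0356]
tcp_rot: [0.004, 1.569, -0.002]
wrist_force: [-5.4, 0.9, 22.6]
opening: 0.0576
t 4.38 p [448.3  98.6  35.6] zax -0.2 xz -1.0 F [-5.4  0.9 22.6] M [ 0.15  1.36 -0.03] open 57.6 q [0.06 0.19 2.13 0.   0.82 0.07]
clock: 4.8
position: [0.4522, 0.0988, 0.0399]
tcp_rot: [0.003, 1.563, -0.002]
wrist_force: [-7.4, 0.2, 46.1]
opening: 0.0343
t 4.8 p [452.2  98.8  39.9] zax -0.2 xz -1.0 F [-7.4  0.2 46.1] M [ 0.08  2.32 -0.02] open 34.3 q [0.06 0.19 2.12 0.   0.82 0.07]
```

View pics/x4.png

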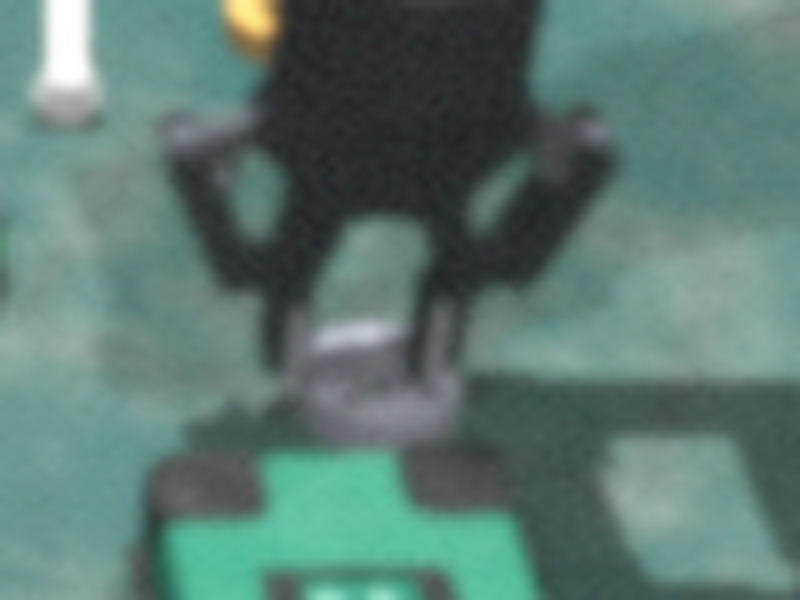

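```bash
python3 -m creep '[[[0.35,-0.012,0,0,0],[0.5,-0.012,0,-0.0012,0],[0.5,-0.012,0,-0.0015,0],[0.5,-0.012,0,-0.0015,0],[0.5,-0.012,0,-0.0015,0]]]'; python3 -c "
from h import *
pr();go([.444,.098,.032])"
```

```text
clock: 5.27
position: [0.443, 0.098, 0.0429]
tcp_rot: [0.002, 1.574, -0.003]
wrist_force: [0.4, 0.2, 0.6]
opening: 0.0639
t 5.27 p [443.   98.   42.9] zax -0.2 xz -1.0 F [0.4 0.2 0.6] M [ 0.01 -0.02 -0.02] open 63.9 q [ 0.06  0.17  2.14 -0.    0.84  0.07]
tool shift mm [10.9  0.   1.1]
```

```bash
python3 -m creep '[[[0.5,0.003,0,0.001,0],[0.5,0.006,0,0.001,0],[0.5,0.009,0,0.001,0],[0.5,0.011,0,0.001,0],[0.5,0.011,0,0.001,0]]]'; python3 -c "
from h import *
pr();go([.444,.098,.032])"
```

```text
clock: 5.68
position: [0.4446, 0.0981, 0.0322]
tcp_rot: [0.002, 1.573, -0.002]
wrist_force: [0.1, -0.9, 0.2]
opening: 0.064
t 5.68 p [444.6  98.1  32.2] zax -0.2 xz -1.0 F [ 0.1 -0.9  0.2] M [ 0.05  0.01 -0.01] open 64.0 q [0.06 0.2  2.13 0.   0.81 0.07]
tool shift mm [ 0.2 -0.1 -0.6]
```

Free of contact, at the right spot; close.

```bash
python3 -m creep '[[[0.3,0,0,0,0],[0.2,0,0,0,0],[-0.2,0,0,0,0],[-0.2,0,0,0,0],[-0.2,0,0,0,0]]]';  python3 - <<'E'
from h import *
pr(); 
c=snap('side','s5')
S=cv2.imread('pics/s5.png')
cv2.imwrite('pics/x5.png',cv2.resize(S[190:270,270:370],(800,600),interpolation=2))
E
```

```text
clock: 6.1
position: [0.4451, 0.0981, 0.034]
tcp_rot: [0.002, 1.572, -0.002]
wrist_force: [-3.0, -0.0, 7.7]
opening: 0.0463
t 6.1 p [445.1  98.1  34. ] zax -0.2 xz -1.0 F [-3.  -0.   7.7] M [-0.    0.65  0.01] open 46.3 q [ 0.06  0.19  2.13 -0.    0.82  0.07]
```

View pics/x5.png

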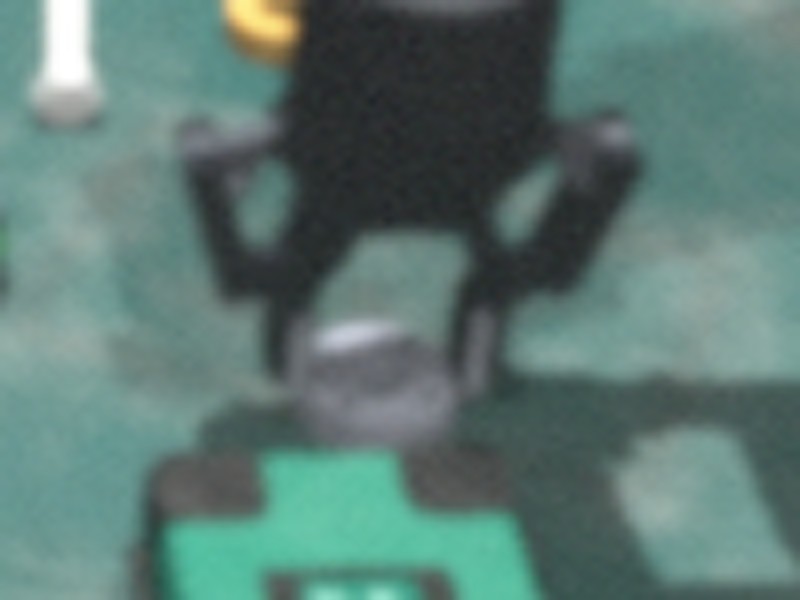

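```bash
python3 -m creep '[[[0.5,-0.004,0,0,0],[0.5,-0.01,0,0,0],[0.5,-0.025,0,0,0],[0.5,-0.04,0,0,0],[0.5,-0.04,0,0,0]]]';  python3 - <<'E'
from m import *
pr(); 
c=snap('side','s6')
S=cv2.imread('pics/s6.png')
cv2.imwrite('pics/x6.png',cv2.resize(S[190:270,270:370],(800,600),interpolation=2))
p=st()[1]; print(proj(c,p))
E
```

```text
clock: 6.57
position: [0.4483, 0.0983, 0.0763]
tcp_rot: [0.003, 1.564, -0.002]
wrist_force: [1.0, 0.3, 0.1]
opening: 0.0644
t 6.57 p [448.3  98.3  76.3] zax -0.2 xz -1.0 F [1.  0.3 0.1] M [ 0.05 -0.07 -0.03] open 64.4 q [0.06 0.11 2.12 0.   0.9  0.07]
[317.9089199  220.43206114]
```

View pics/x6.png

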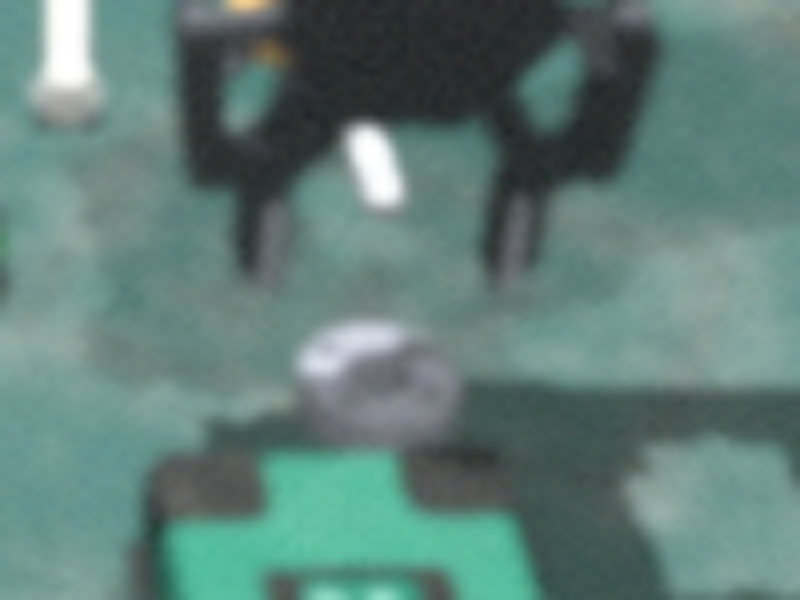

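```bash
python3 -m creep '[[[0.42,0.01,0,-0.001,0],[0.42,0.025,0,-0.001,0],[0.42,0.033,0,-0.001,0],[0.42,0.033,0,-0.001,0],[0.42,0.033,0,-0.001,0]]]';  python3 -c "
from h import *
pr();go([.447,.098,.032])"
```

```text
clock: 7.03
position: [0.4428, 0.098, 0.0385]
tcp_rot: [0.002, 1.575, -0.003]
wrist_force: [0.1, -0.2, 0.8]
opening: 0.0605
t 7.03 p [442.8  98.   38.5] zax -0.2 xz -1.0 F [ 0.1 -0.2  0.8] M [-0.04 -0.06 -0.01] open 60.5 q [0.06 0.18 2.14 0.   0.83 0.07]
tool shift mm [6.5 0.  4.2]
```

```bash
python3 -m creep '[[[0.42,0,0,0,0],[0.42,0,0,0,0],[0.42,0,0,0,0]]]' >/dev/null;  python3 -c "
from h import *
pr();go([.447,.098,.032])"; python3 -m creep '[[[0.42,0,0,0,0],[0.42,0,0,0,0],[0.42,0,0,0,0]]]' >/dev/null;  python3 -c "
from h import *
pr();c=snap('side','s7')"
```

```text
t 7.28 p [445.   98.2  40.6] zax -0.2 xz -1.0 F [-0.7 -0.3 -0.3] M [0.   0.   0.01] open 60.5 q [0.06 0.18 2.14 0.   0.83 0.07]
tool shift mm [ 8.6 -0.2  2. ]
t 7.53 p [444.6  98.2  40.4] zax -0.2 xz -1.0 F [ 0.1 -0.9 -0.2] M [ 0.02  0.03 -0.03] open 60.6 q [0.06 0.18 2.14 0.   0.83 0.07]
```

```bash
python3 -m creep '[[[0.42,0.002,0,0.0023,0],[0.42,0.004,0,0.0023,0],[0.42,0.006,0,0.0023,0],[0.42,0.0085,0,0.0023,0],[0.42,0.0085,0,0.0023,0]]]';  python3 -m creep '[[[0.42,0,0,0,0],[0.42,0,0,0,0],[0.42,0,0,0,0]]]' >/dev/null;  python3 -c "
from h import *
pr();c=snap('side','s7')
S=cv2.imread('pics/s7.png')
cv2.imwrite('pics/x7.png',cv2.resize(S[190:270,270:370],(800,600),interpolation=2))"
```

```text
clock: 8.0
position: [0.4461, 0.0981, 0.0309]
tcp_rot: [0.002, 1.572, -0.002]
wrist_force: [-0.3, -0.3, 0.2]
opening: 0.0606
t 8.25 p [446.7  98.1  31.7] zax -0.2 xz -1.0 F [-0.6 -0.8  0.3] M [ 0.   -0.01  0.04] open 60.6 q [0.06 0.2  2.13 0.   0.81 0.07]
```

View pics/x7.png

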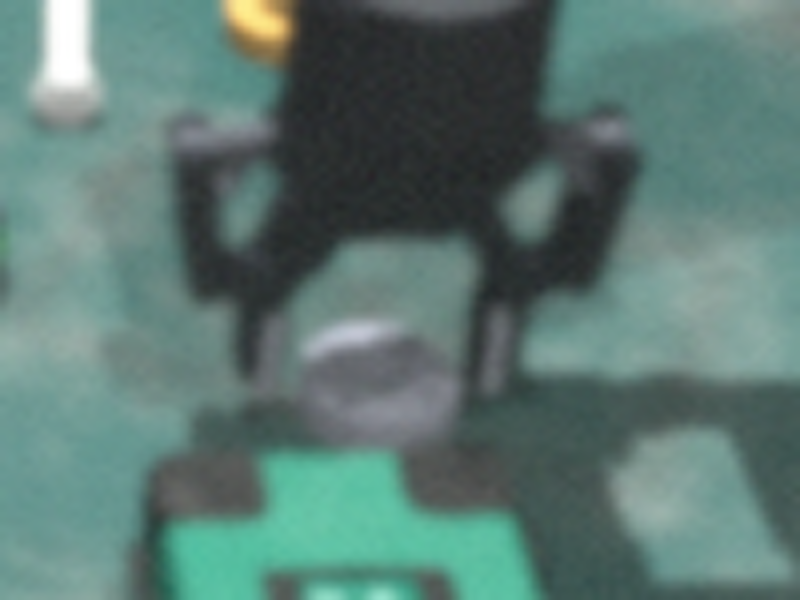

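```bash
python3 -m creep '[[[0.3,0,0,0,0],[0.2,0,0,0,0],[-0.2,0,0,0,0],[-0.2,0,0,0,0],[-0.2,0,0,0,0]]]';  python3 - <<'E'
from h import *
pr(); 
c=snap('side','s8')
S=cv2.imread('pics/s8.png')
cv2.imwrite('pics/x8.png',cv2.resize(S[190:270,270:370],(800,600),interpolation=2))
E
```

```text
clock: 8.72
position: [0.4463, 0.0981, 0.0325]
tcp_rot: [0.002, 1.573, -0.002]
wrist_force: [-3.6, 0.0, 8.6]
opening: 0.0467
t 8.72 p [446.3  98.1  32.5] zax -0.2 xz -1.0 F [-3.6  0.   8.6] M [-0.03  0.73  0.03] open 46.7 q [ 0.06  0.2   2.13 -0.    0.81  0.07]
```

View pics/x8.png

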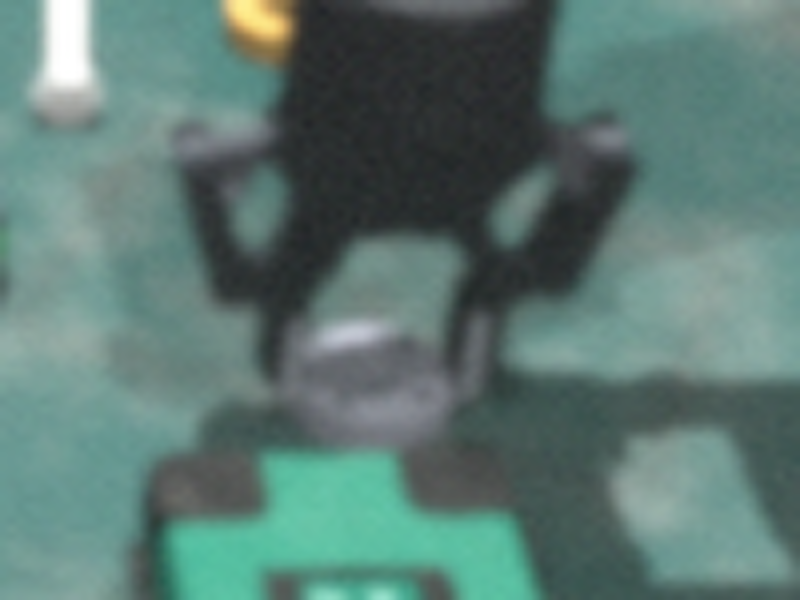

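```bash
python3 -m creep '[[[-0.2,-0.003,0,0,0],[-0.2,-0.006,0,0,0],[-0.2,-0.014,0,0,0],[-0.2,-0.022,0,0,0],[-0.2,-0.03,0,0,0]]]';  python3 -m creep '[[[-0.2,0,0,0,0],[-0.2,0,0,0,0],[-0.2,0,0,0,0]]]' >/dev/null;python3 - <<'E'
from h import *
pr(); 
c=snap('side','s9')
S=cv2.imread('pics/s9.png')
cv2.imwrite('pics/x9.png',cv2.resize(S[190:270,270:370],(800,600),interpolation=2))
E
```

```text
clock: 9.18
position: [0.4468, 0.0981, 0.0624]
tcp_rot: [0.002, 1.571, -0.002]
wrist_force: [0.4, -0.4, -1.4]
opening: 0.0469
t 9.43 p [446.8  98.1  61.8] zax -0.2 xz -1.0 F [ 0.8 -0.6 -0.4] M [-0.05  0.06 -0.02] open 46.8 q [0.06 0.14 2.13 0.   0.88 0.07]
```

View pics/x9.png

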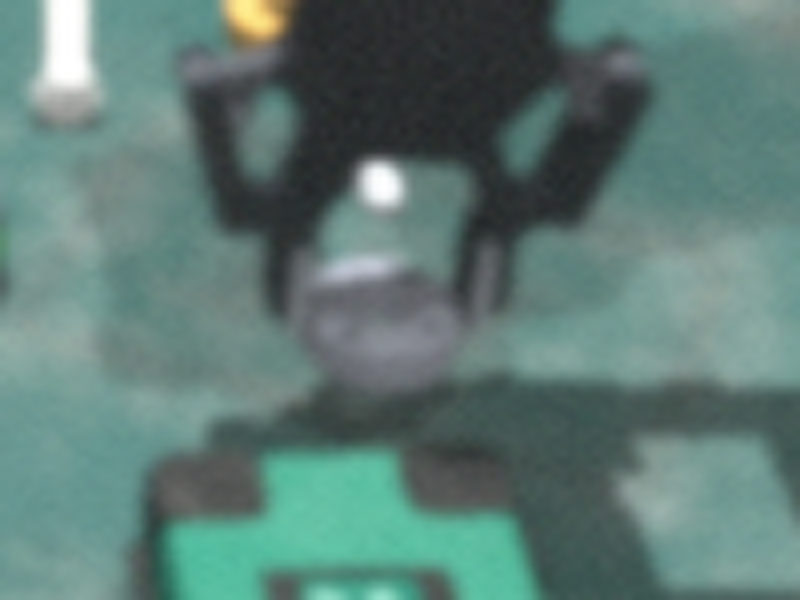

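```bash
python3 -m creep '[[[-0.2,-0.03,0,0,0],[-0.2,-0.06,0,0,0],[-0.2,-0.09,0,0,0],[-0.2,-0.12,-0.01,0.02,0],[-0.2,-0.13,-0.02,0.04,0]]]';python3 -m creep '[[[-0.2,0,-0.02,0.03,0],[-0.2,0,-0.04,0.06,0],[-0.2,0,-0.05,0.09,0],[-0.2,0,-0.06,0.11,0],[-0.2,0,-0.06,0.127,0]]]'; python3 -m creep '[[[-0.2,0,0,0,0],[-0.2,0,0,0,0],[-0.2,0,0,0,0]]]' >/dev/null;python3 - <<'E'
from h import *
pr(); go([.614,.018,.19])
c=snap('side','s10');snap('top','t10')
S=cv2.imread('pics/s10.png')
cv2.imwrite('pics/x10.png',cv2.resize(S[150:240,198:298],(800,600),interpolation=2))
E
```

```text
clock: 9.9
position: [0.4887, 0.0783, 0.1958]
tcp_rot: [0.001, 1.564, -0.001]
wrist_force: [0.9, 0.7, -0.2]
opening: 0.0466
clock: 10.32
position: [0.6149, 0.0154, 0.1907]
tcp_rot: [0.003, 1.572, -0.005]
wrist_force: [-0.0, -0.5, -0.8]
opening: 0.0465
t 10.57 p [612.   17.9 190.5] zax -0.2 xz -1.0 F [ 0.8  0.2 -0.6] M [ 0.   -0.02 -0.03] open 46.4 q [-0.09  0.25  1.7   0.    1.19 -0.08]
tool shift mm [0.4 0.1 2. ]
```

View pics/x10.png

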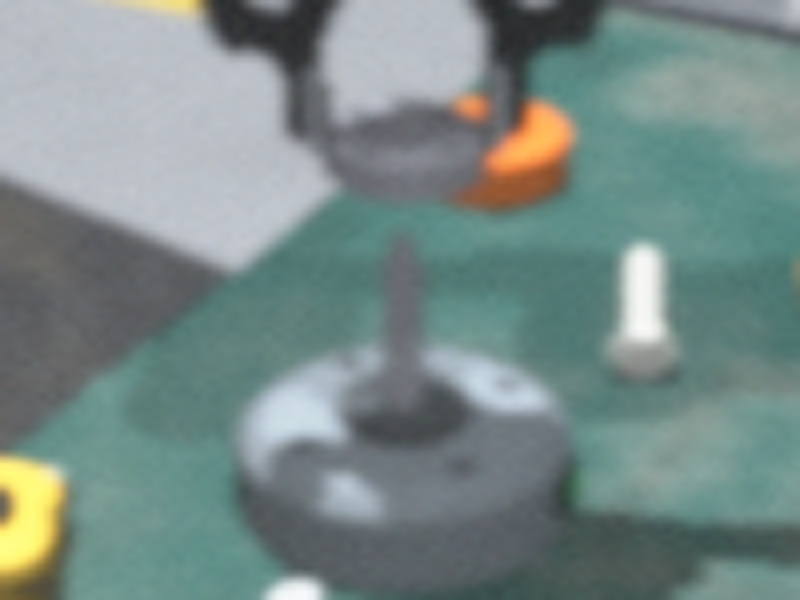

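View pics/t10.png

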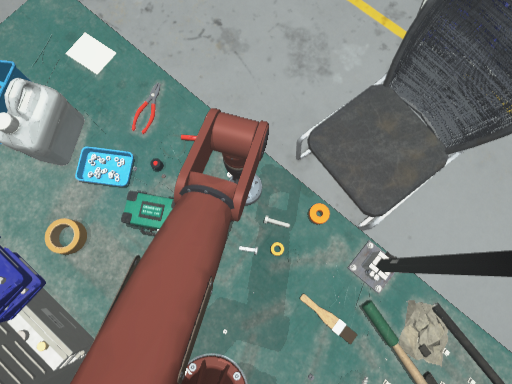

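```bash
python3 - <<'E'
from h import *
c=dict(np.load('pics/s10.npz'))
f=lambda p:(proj(c,p)-[198,150]+.5)*[8,600/90]-.5
print('tip',f([.614,.018,.13]),'shoulder ctr',f([.614,.018,.052]),'underside front', f([.612,.018+.025,.158]),'top back',f([.612,.018-.025,.174]),'L',f([.637,.018,.166]),'R',f([.587,.018,.166]))
E
```

```text
tip [398.51448818 231.11950039] shoulder ctr [401.30502806 398.76931797] underside front [406.03775171 204.11752525] top back [401.58106684  93.70516362] L [320.70355196 149.30171337] R [486.65568166 146.59961179]
```

```bash
python3 -m creep '[[[-0.2,0,0.001,0.003,0],[-0.2,0.01,0.001,0.003,0],[-0.2,0.02,0.001,0.003,0],[-0.2,0.03,0.001,0.003,0],[-0.2,0.035,0.001,0.003,0]]]';python3 -m creep '[[[-0.2,0,0,0,0],[-0.2,0,0,0,0],[-0.2,0,0,0,0]]]' >/dev/null;python3 - <<'E'
from h import *
pr(); go([.615,.019,.0845])
c=snap('side','s11')
S=cv2.imread('pics/s11.png')
cv2.imwrite('pics/x11.png',cv2.resize(S[150:240,198:298],(800,600),interpolation=2))
E
```

```text
clock: 11.08
position: [0.6147, 0.0188, 0.1538]
tcp_rot: [0.002, 1.575, -0.002]
wrist_force: [-0.3, 0.6, -1.8]
opening: 0.0466
t 11.33 p [616.6  18.6 156.7] zax -0.2 xz -1.0 F [ 0.2 -0.4 -0.8] M [-0.01 -0.04  0.06] open 46.6 q [-0.08  0.3   1.71 -0.    1.13 -0.08]
tool shift mm [72.2  0.4 -1.6]
```

View pics/x11.png

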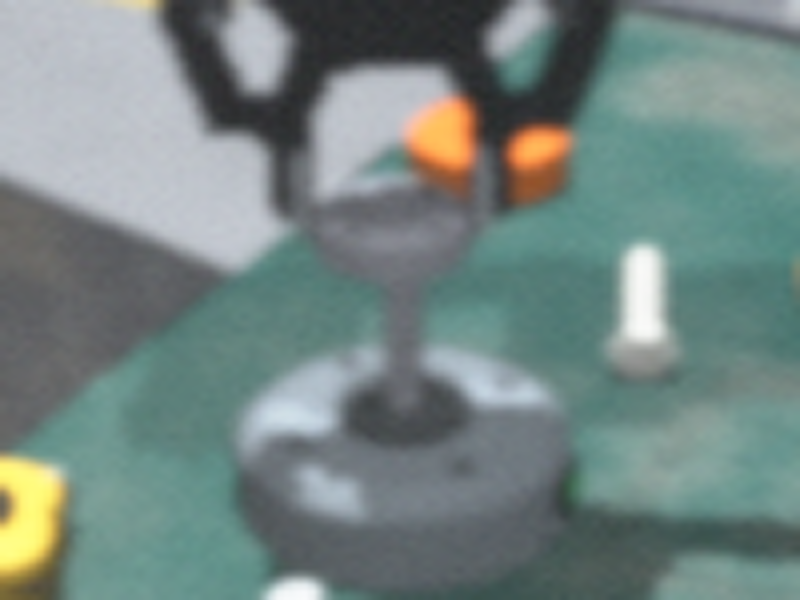

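```bash
python3 -m creep '[[[-0.2,0.005,0,-0.002,0],[-0.2,0.015,0,-0.002,0],[-0.2,0.03,0,-0.002,0],[-0.2,0.045,0,-0.002,0],[-0.2,0.055,0,-0.002,0]]]';python3 -m creep '[[[-0.2,0,0,0,0],[-0.2,0,0,0,0],[-0.2,0,0,0,0]]]' >/dev/null;python3 - <<'E'
from h import *
pr(); go([.615,.019,.0845])
c=snap('side','s12')
S=cv2.imread('pics/s12.png')
cv2.imwrite('pics/x12.png',cv2.resize(S[150:240,198:298],(800,600),interpolation=2))
E
```

```text
clock: 11.8
position: [0.6132, 0.0187, 0.0994]
tcp_rot: [0.003, 1.573, -0.002]
wrist_force: [-1.2, -0.4, -1.3]
opening: 0.047
t 12.05 p [615.   18.6 102.1] zax -0.2 xz -1.0 F [ 0.5 -0.1 -1. ] M [-0.01 -0.02 -0.03] open 46.3 q [-0.08  0.37  1.74  0.    1.03 -0.08]
tool shift mm [17.6  0.4  0. ]
```

View pics/x12.png

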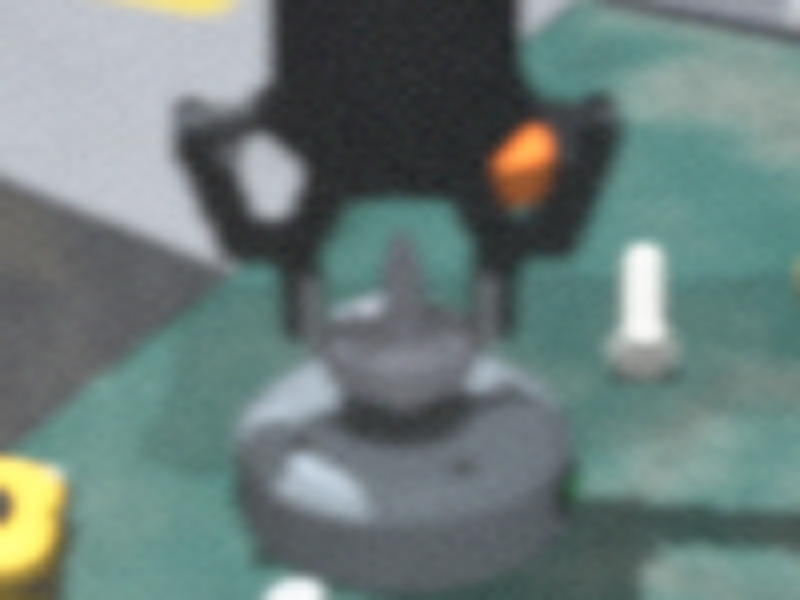

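```bash
python3 -m creep '[[[-0.2,0.004,0,0,0],[-0.2,0.008,0,0,0],[-0.2,0.012,0,0,0],[-0.2,0.015,0,0,0],[-0.2,0.015,0,0,0]]]';python3 -m creep '[[[-0.2,0,0,0,0],[-0.2,0,0,0,0],[-0.2,0,0,0,0]]]' >/dev/null;python3 -c "
from h import *
pr()"; python3 -m creep '[[[-0.2,0.001,0,0,0],[-0.2,0.002,0,0,0],[-0.2,0.002,0,0,0],[-0.2,0.002,0,0,0]]]'
```

```text
clock: 12.52
position: [0.6136, 0.0187, 0.0855]
tcp_rot: [0.003, 1.573, -0.002]
wrist_force: [0.1, 0.3, -1.6]
opening: 0.0467
t 12.77 p [614.6  18.6  86.8] zax -0.2 xz -1.0 F [-0.6  0.  -1.6] M [ 0.03  0.03 -0.04] open 46.3 q [-0.08  0.39  1.75 -0.    1.01 -0.08]
clock: 13.1
position: [0.6146, 0.0186, 0.0847]
tcp_rot: [0.002, 1.57, -0.002]
wrist_force: [0.2, -0.1, -1.2]
opening: 0.0466
```

```bash
for i in 1 2; do python3 -m creep '[[[-0.2,0.0007,0,0,0],[-0.2,0.0007,0,0,0],[-0.2,0.0007,0,0,0],[-0.2,0.0007,0,0,0]]]'; done
```

```text
clock: 13.43
position: [0.6147, 0.0186, 0.0847]
tcp_rot: [0.002, 1.57, -0.002]
wrist_force: [-1.3, 0.2, 5.7]
opening: 0.0463
clock: 13.77
position: [0.6147, 0.0186, 0.0846]
tcp_rot: [0.002, 1.571, -0.002]
wrist_force: [-3.9, 0.1, 9.3]
opening: 0.0466
```

```bash
python3 -m creep '[[[-0.2,0.0007,0,0,0],[-0.2,0.0007,0,0,0],[-0.2,0.0007,0,0,0]]]';python3 - <<'E'
from h import *
pr()
c=snap('side','s13')
S=cv2.imread('pics/s13.png')
cv2.imwrite('pics/x13.png',cv2.resize(S[150:240,198:298],(800,600),interpolation=2))
E
```

```text
clock: 14.02
position: [0.6147, 0.0186, 0.0846]
tcp_rot: [0.002, 1.571, -0.002]
wrist_force: [-5.1, 0.8, 11.4]
opening: 0.0468
t 14.02 p [614.7  18.6  84.6] zax -0.2 xz -1.0 F [-5.1  0.8 11.4] M [ 0.07  0.97 -0.05] open 46.8 q [-0.08  0.39  1.75 -0.    1.01 -0.08]
```

View pics/x13.png

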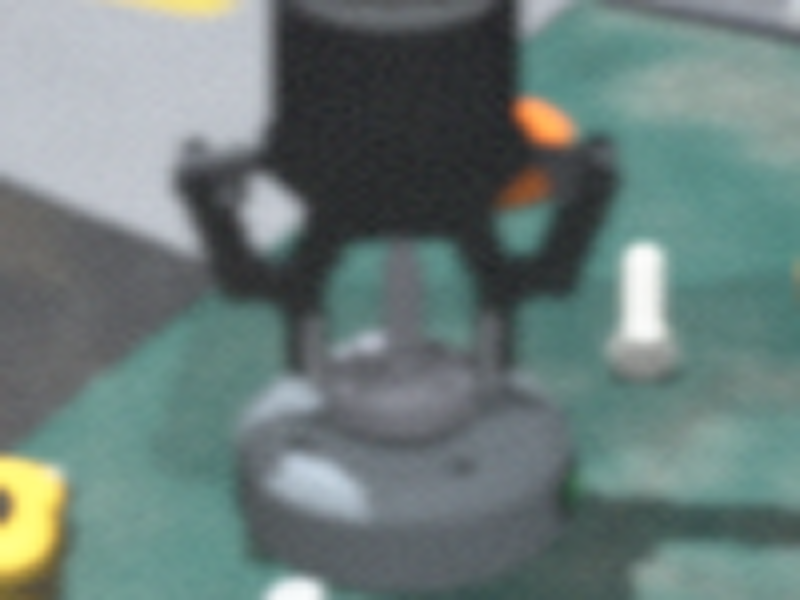

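```bash
python3 -m creep '[[[0.2,0,0,0,0],[0.5,0,0,0,0],[0.5,0,0,0,0],[0.5,0,0,0,0]]]';python3 -m creep '[[[0.5,-0.005,0,0,0],[0.5,-0.02,0,0,0],[0.5,-0.05,0,0,0],[0.5,-0.09,0,0,0],[0.5,-0.12,0,0,0]]]';python3 - <<'E'
from h import *
pr();go([.5755,-.227,.19])
c=snap('side','s14')
S=cv2.imread('pics/s14.png')
cv2.imwrite('pics/x14.png',cv2.resize(S[150:240,198:298],(800,600),interpolation=2))
E
```

```text
clock: 14.4
position: [0.6142, 0.0186, 0.0819]
tcp_rot: [0.002, 1.571, -0.002]
wrist_force: [0.3, -0.1, -0.3]
opening: 0.0643
clock: 14.82
position: [0.6148, 0.0186, 0.2047]
tcp_rot: [0.002, 1.57, -0.002]
wrist_force: [1.6, -0.5, 1.3]
opening: 0.0639
t 14.82 p [614.8  18.6 204.7] zax -0.2 xz -1.0 F [ 1.6 -0.5  1.3] M [-0.03 -0.03  0.01] open 63.9 q [-0.08  0.24  1.68  0.    1.21 -0.08]
tool shift mm [  14.7 -245.7  -38.5]
```

View pics/x14.png

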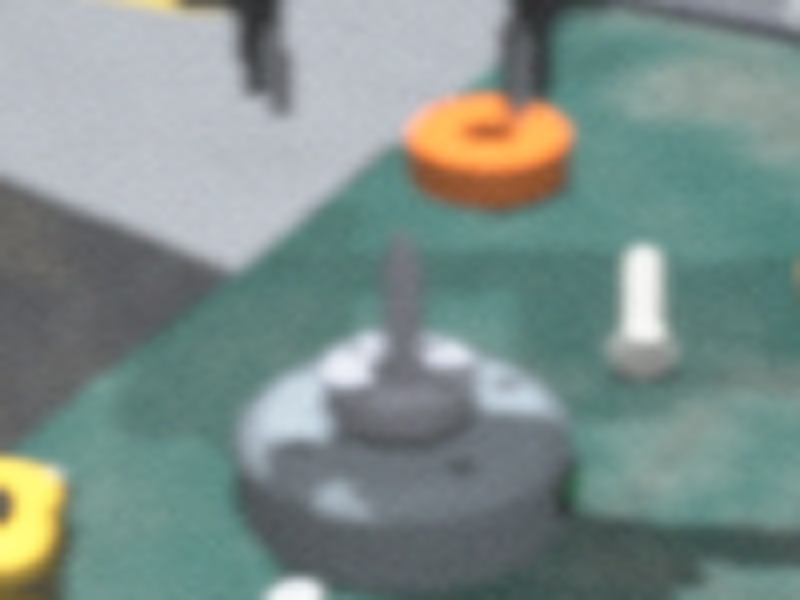

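```bash
python3 -m creep '[[[1,0,-0.03,0,0],[1,0,-0.07,-0.01,0],[1,0,-0.11,-0.02,0],[1,0,-0.15,-0.03,0],[1,0.0,-0.19,-0.038,0]]]';python3 -m creep '[[[1,0.03,-0.03,0,0],[1,0.06,-0.055,0,0],[1,0.08,-0.055,0,0],[1,0.1,-0.055,0,0],[1,0.1,-0.055,0,0]]]';python3 -m creep '[[[1,0,0,0,0],[1,0,0,0,0],[1,0,0,0,0]]]' >/dev/null;python3 - <<'E'
from m import *
pr();go([.5755,-.227,.04])
c=snap('side','s15')
S=cv2.imread('pics/s15.png')
cv2.imwrite('pics/x15.png',cv2.resize(S[120:210,208:308],(800,600),interpolation=2))
E
```

```text
clock: 15.28
position: [0.5751, -0.1727, 0.2026]
tcp_rot: [0.002, 1.571, -0.002]
wrist_force: [0.3, 0.1, 1.4]
opening: 0.0854
clock: 15.7
position: [0.5719, -0.2253, 0.0971]
tcp_rot: [0.007, 1.58, 0.0]
wrist_force: [-0.9, 0.9, -1.2]
opening: 0.0857
t 15.95 p [ 577.3 -226.6  104.7] zax -0.1 xz -1.0 F [ 0.2 -0.2 -0.6] M [ 0.01 -0.01 -0.  ] open 85.5 q [-0.49  0.37  1.73 -0.    1.04 -0.48]
tool shift mm [64.7 -0.3 -2. ]
```

View pics/x15.png

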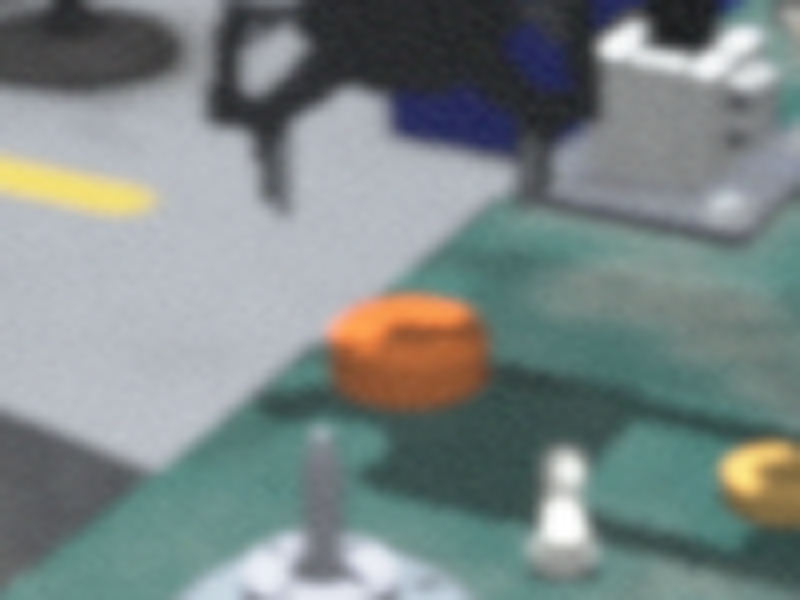

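```bash
python3 -m creep '[[[1,0.02,0,-0.0015,0],[1,0.04,0,-0.0015,0],[1,0.055,0,-0.0015,0],[1,0.06,0,-0.0015,0],[1,0.06,0,-0.0015,0]]]';python3 -m creep '[[[1,0,0,0,0],[1,0,0,0,0],[1,0,0,0,0]]]' >/dev/null;python3 - <<'E'
from m import *
pr();go([.5755,-.227,.026])
c=snap('side','s16')
S=cv2.imread('pics/s16.png')
cv2.imwrite('pics/x16.png',cv2.resize(S[120:210,208:308],(800,600),interpolation=2))
E
```

```text
clock: 16.42
position: [0.5737, -0.2257, 0.042]
tcp_rot: [0.002, 1.572, -0.001]
wrist_force: [-0.2, 0.1, 0.5]
opening: 0.0854
t 16.67 p [ 575.5 -226.8   44.3] zax -0.2 xz -1.0 F [-0.7 -0.5 -0.5] M [-0.01 -0.01  0.04] open 85.4 q [-0.49  0.46  1.75 -0.    0.94 -0.49]
tool shift mm [18.3 -0.1 -0.1]
```

View pics/x16.png

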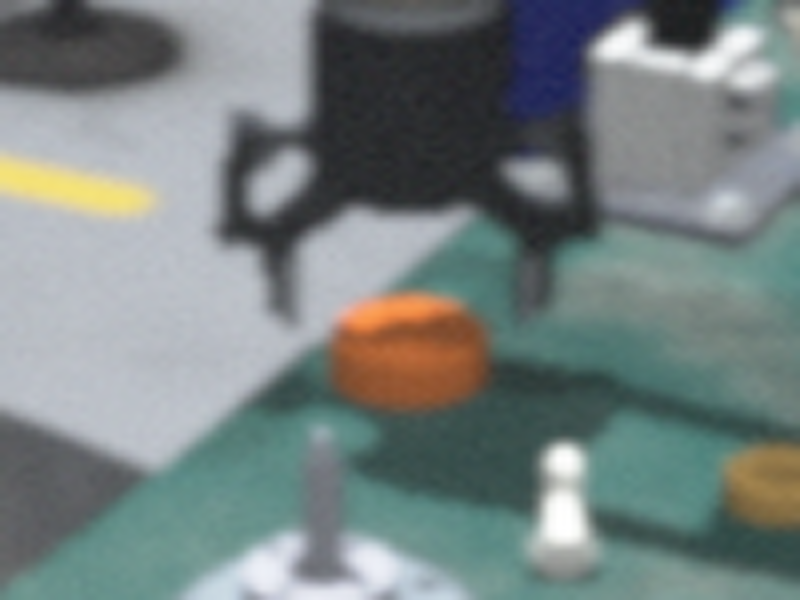

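```bash
python3 -m creep '[[[1,0.005,0,0,0],[1,0.01,0,0,0],[1,0.014,0,0,0],[1,0.018,0,0,0],[1,0.018,0,0,0]]]';python3 -m creep '[[[1,0,0,0,0],[1,0,0,0,0],[1,0,0,0,0]]]' >/dev/null;python3 -c "
from h import *
pr()"; python3 -m creep '[[[0.7,0,0,0,0],[0.5,0,0,0,0],[0.2,0,0,0,0],[0.2,0,0,0,0],[0.2,0,0,0,0]]]';python3 - <<'E'
from m import *
pr()
c=snap('side','s17')
S=cv2.imread('pics/s17.png')
cv2.imwrite('pics/x17.png',cv2.resize(S[120:210,208:308],(800,600),interpolation=2))
E
```

```text
clock: 17.13
position: [0.5731, -0.2258, 0.0229]
tcp_rot: [0.003, 1.573, -0.001]
wrist_force: [0.3, -0.0, -0.9]
opening: 0.085
t 17.38 p [ 574.4 -226.4   24.7] zax -0.2 xz -1.0 F [-0.6 -0.8  0.4] M [0.02 0.05 0.04] open 85.3 q [-0.49  0.49  1.75  0.    0.91 -0.49]
clock: 17.8
position: [0.575, -0.2267, 0.0256]
tcp_rot: [0.002, 1.569, -0.003]
wrist_force: [-0.3, 0.5, 6.3]
opening: 0.0622
t 17.8 p [ 575.  -226.7   25.6] zax -0.2 xz -1.0 F [-0.3  0.5  6.3] M [ 0.08  0.16 -0.04] open 62.2 q [-0.49  0.48  1.75 -0.    0.91 -0.49]
```

View pics/x17.png

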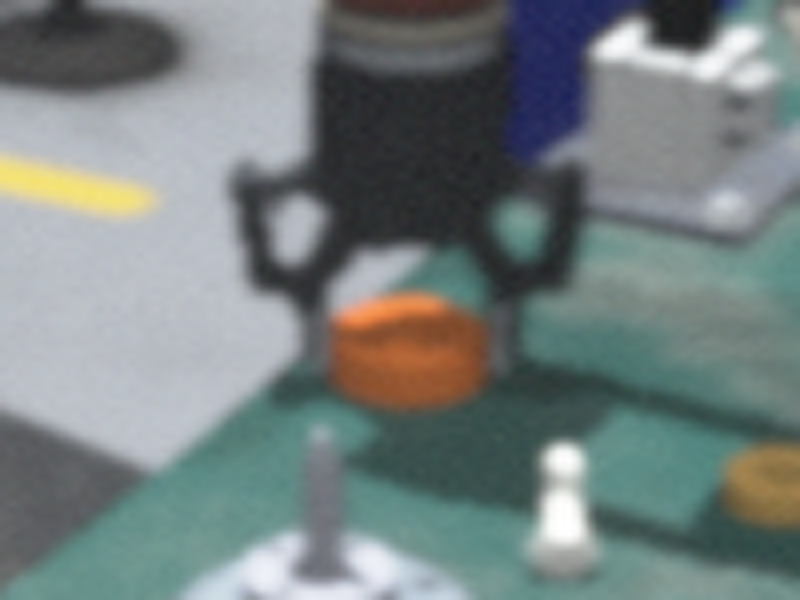

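```bash
python3 -m creep '[[[0,-0.005,0,0,0],[0,-0.03,0,0,0],[0,-0.07,0,0,0],[0,-0.11,0,0,0],[0,-0.15,0,0,0]]]';python3 -m creep '[[[0,-0.02,0.02,0,0],[0,-0.03,0.055,0.01,0],[0,-0.03,0.095,0.02,0],[0,-0.03,0.135,0.03,0],[0,-0.03,0.17,0.039,0]]]';python3 -m creep '[[[0,0,0.03,0,0],[0,0,0.055,0,0],[0,0,0.075,0,0],[0,0,0.075,0,0],[0,0,0.075,0,0]]]'>/dev/null; python3 -m creep '[[[0,0,0,0,0],[0,0,0,0,0],[0,0,0,0,0]]]' >/dev/null;python3 - <<'E'
from m import *
pr();go([.6148,.0186,.17])
c=snap('side','s18')
S=cv2.imread('pics/s18.png')
cv2.imwrite('pics/x18.png',cv2.resize(S[150:240,198:298],(800,600),interpolation=2))
E
```

```text
clock: 18.27
position: [0.5728, -0.2256, 0.1744]
tcp_rot: [0.004, 1.574, -0.001]
wrist_force: [0.7, -0.5, -1.3]
opening: 0.0621
clock: 18.68
position: [0.6133, -0.0542, 0.2043]
tcp_rot: [0.003, 1.571, -0.002]
wrist_force: [0.1, 0.0, -1.4]
opening: 0.0621
t 19.35 p [613.9  17.4 204.3] zax -0.3 xz -1.0 F [-0.2 -0.1 -1.1] M [-0.04 -0.02  0.02] open 61.7 q [-0.09  0.24  1.68 -0.    1.22 -0.08]
tool shift mm [34.3  1.2  0.9]
```

View pics/x18.png

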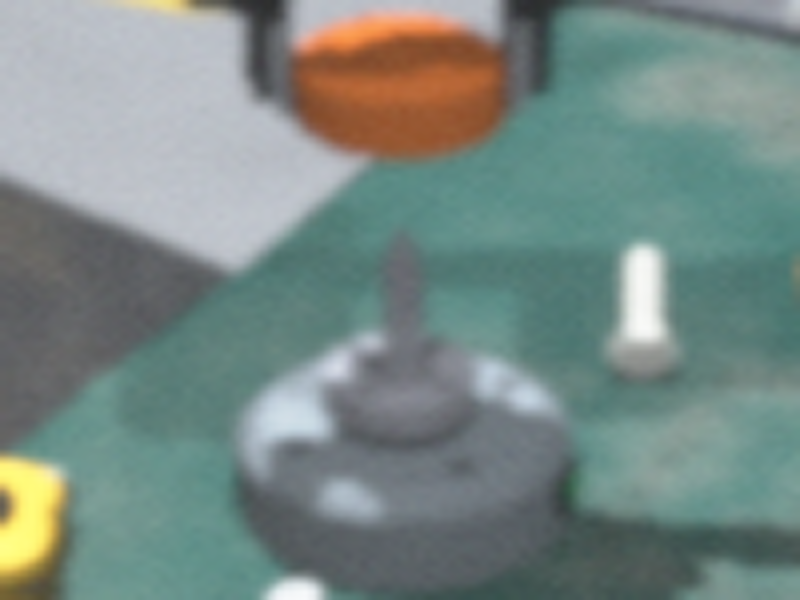

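```bash
python3 - <<'E'
from h import *
c=dict(np.load('pics/s18.npz'))
f=lambda p:(proj(c,p)-[198,150]+.5)*[8,600/90]-.5
y=.0174
print(f([.614,y+.032,.179]),f([.614,y-.032,.203]),f([.614,.0186+.025,.052]),f([.614,.0186-.025,.068]),f([.614,.0186,.13]))
E
```

```text
[398.94573122 163.54039981] [393.35482595  14.11000064] [403.14960211 439.68867076] [399.06368179 328.59610387] [398.55741169 232.01564817]
```

```bash
python3 -m creep '[[[0,0.01,0.003,0.001,0],[0,0.02,0.003,0.001,0],[0,0.035,0.003,0.001,0],[0,0.045,0.003,0.001,0],[0,0.052,0.003,0.001,0]]]'; python3 -m creep '[[[0,0,0,0,0],[0,0,0,0,0],[0,0,0,0,0]]]' >/dev/null;python3 - <<'E'
from m import *
pr()
c=snap('side','s19')
S=cv2.imread('pics/s19.png')
cv2.imwrite('pics/x19.png',cv2.resize(S[150:240,198:298],(800,600),interpolation=2))
E
```

```text
clock: 19.82
position: [0.6134, 0.0216, 0.1497]
tcp_rot: [0.003, 1.575, -0.002]
wrist_force: [-0.4, -0.0, -1.2]
opening: 0.0619
t 20.07 p [615.4  21.6 153. ] zax -0.2 xz -1.0 F [ 0.2 -0.1 -1.5] M [-0.05  0.02 -0.02] open 61.9 q [-0.08  0.3   1.72 -0.    1.12 -0.08]
```

View pics/x19.png

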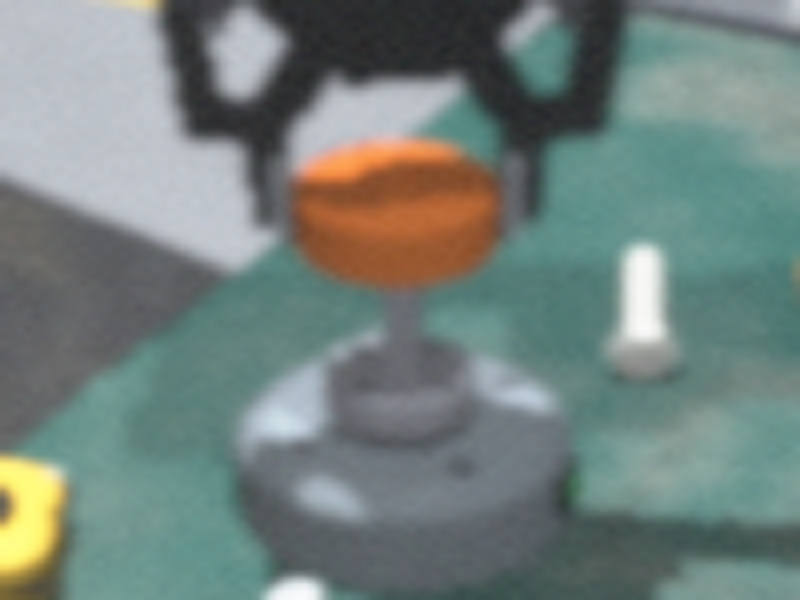

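```bash
python3 -m creep '[[[0,0.004,-0.001,-0.001,0],[0,0.008,-0.001,-0.001,0],[0,0.012,-0.001,-0.001,0],[0,0.016,-0.001,-0.001,0],[0,0.02,-0.001,-0.001,0]]]'; python3 -m creep '[[[0,0.005,0,0,0],[0,0.01,0,0,0],[0,0.015,0,0,0],[0,0.015,0,0,0],[0,0.015,0,0,0]]]'; python3 -m creep '[[[0,0,0,0,0],[0,0,0,0,0],[0,0,0,0,0]]]' >/dev/null;python3 - <<'E'
from m import *
pr()
c=snap('side','s20')
S=cv2.imread('pics/s20.png')
cv2.imwrite('pics/x20.png',cv2.resize(S[150:240,198:298],(800,600),interpolation=2))
E
```

```text
clock: 20.53
position: [0.6138, 0.0206, 0.132]
tcp_rot: [0.002, 1.571, -0.002]
wrist_force: [0.7, 1.4, -0.8]
opening: 0.0615
clock: 20.95
position: [0.6135, 0.0207, 0.1168]
tcp_rot: [0.002, 1.572, -0.002]
wrist_force: [0.6, 0.1, -0.6]
opening: 0.062
t 21.2 p [614.3  20.6 118. ] zax -0.2 xz -1.0 F [-0.7  1.  -0.9] M [ 0.02 -0.   -0.06] open 62.1 q [-0.08  0.34  1.74 -0.    1.06 -0.08]
```

View pics/x20.png

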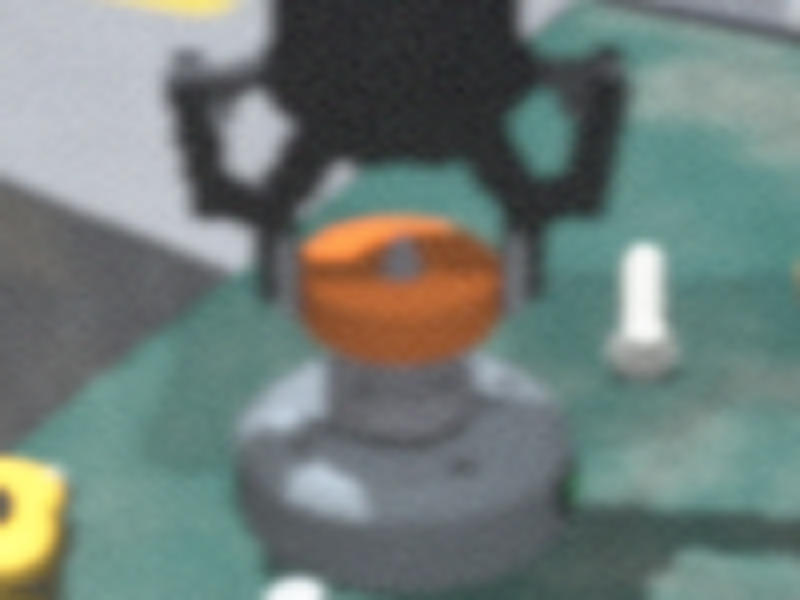

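```bash
python3 -m creep '[[[0,0.005,0,0,0],[0,0.01,0,0,0],[0,0.015,0,0,0],[0,0.019,0,0,0],[0,0.022,0,0,0]]]'; python3 -m creep '[[[0,0,0,0,0],[0,0,0,0,0],[0,0,0,0,0]]]';python3 -m creep '[[[0,0.001,0,0,0],[0,0.0015,0,0,0],[0,0.0015,0,0,0],[0,0.0015,0,0,0]]]';python3 -m creep '[[[0,0.001,0,0,0],[0,0.001,0,0,0],[0,0.001,0,0,0],[0,0.001,0,0,0]]]'
```

```text
clock: 21.67
position: [0.6133, 0.0207, 0.0943]
tcp_rot: [0.002, 1.572, -0.002]
wrist_force: [0.0, -0.2, -0.6]
opening: 0.062
clock: 21.92
position: [0.6141, 0.0206, 0.0956]
tcp_rot: [0.002, 1.571, -0.002]
wrist_force: [0.4, -0.3, -0.2]
opening: 0.0622
clock: 22.25
position: [0.614, 0.0206, 0.0941]
tcp_rot: [0.002, 1.571, -0.002]
wrist_force: [0.2, 0.1, -1.5]
opening: 0.0619
clock: 22.58
position: [0.6142, 0.0206, 0.0936]
tcp_rot: [0.002, 1.57, -0.002]
wrist_force: [-1.4, -0.8, 2.8]
opening: 0.062
```

Contact at the expected height (0.068 + 0.0255). A light extra press, then check and release.

```bash
python3 -m creep '[[[0,0.001,0,0,0],[0,0.001,0,0,0],[0,0.001,0,0,0],[0,0.001,0,0,0]]]'; python3 -m creep '[[[0.4,0,0,0,0],[0.7,0,0,0,0],[1,0,0,0,0],[1,0,0,0,0],[1,0,0,0,0]]]'; python3 -m creep '[[[1,-0.005,0,0,0],[1,-0.02,0,0,0],[1,-0.05,0,0,0],[1,-0.09,0,0,0],[1,-0.12,0,0,0]]]';python3 - <<'E'
from m import *
pr();go([.444,-.1165,.2])
c=snap('side','s21')
S=cv2.imread('pics/s21.png')
cv2.imwrite('pics/x21.png',cv2.resize(S[150:240,198:298],(800,600),interpolation=2))
E
```

```text
clock: 22.92
position: [0.6143, 0.0206, 0.0936]
tcp_rot: [0.002, 1.571, -0.002]
wrist_force: [-4.2, 1.0, 8.6]
opening: 0.0618
clock: 23.33
position: [0.6138, 0.0206, 0.0916]
tcp_rot: [0.002, 1.571, -0.002]
wrist_force: [0.2, -0.3, 0.8]
opening: 0.0854
clock: 23.75
position: [0.6143, 0.0206, 0.2143]
tcp_rot: [0.002, 1.57, -0.002]
wrist_force: [0.7, -0.3, 0.2]
opening: 0.0853
t 23.75 p [614.3  20.6 214.3] zax -0.2 xz -1.0 F [ 0.7 -0.3  0.2] M [-0.03 -0.04  0.04] open 85.3 q [-0.08  0.23  1.68  0.    1.23 -0.08]
tool shift mm [  14.2 -137.6 -169.9]
```

View pics/x21.png

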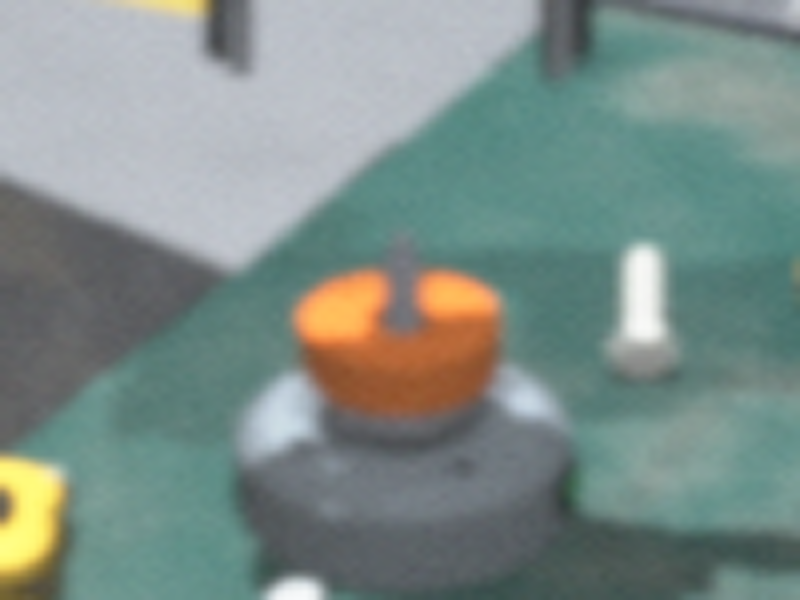

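```bash
python3 -m creep '[[[0.34,0,-0.02,-0.03,0],[0.34,0,-0.045,-0.06,0],[0.34,0,-0.07,-0.09,0],[0.34,0.0,-0.095,-0.12,0],[0.34,0.0,-0.12,-0.15,0]]]';python3 -m creep '[[[0.34,0.03,-0.0175,-0.02,0],[0.34,0.06,-0.0175,-0.02,0],[0.34,0.09,-0.0175,-0.02,0],[0.34,0.12,-0.0175,-0.02,0],[0.34,0.14,-0.0175,-0.02,0]]]';python3 -m creep '[[[0.34,0,0,0,0],[0.34,0,0,0,0],[0.34,0,0,0,0],[0.34,0,0,0,0]]]' >/dev/null;python3 - <<'E'
from m import *
pr();go([.444,-.117,.028])
c=snap('side','s22')
S=cv2.imread('pics/s22.png')
cv2.imwrite('pics/x22.png',cv2.resize(S[140:230,255:355],(800,600),interpolation=2))
E
```

```text
clock: 24.22
position: [0.4622, -0.0996, 0.212]
tcp_rot: [0.001, 1.57, -0.002]
wrist_force: [-0.6, -1.5, 0.2]
opening: 0.0571
clock: 24.63
position: [0.4419, -0.1161, 0.0697]
tcp_rot: [0.004, 1.573, -0.002]
wrist_force: [0.5, 0.0, -0.1]
opening: 0.0574
t 24.97 p [ 445.4 -117.1   74. ] zax -0.2 xz -1.0 F [ 0.6 -0.9 -0.2] M [ 0.01 -0.01 -0.01] open 57.2 q [-0.41  0.12  2.12  0.    0.9  -0.41]
tool shift mm [46.   0.1 -1.6]
```

View pics/x22.png

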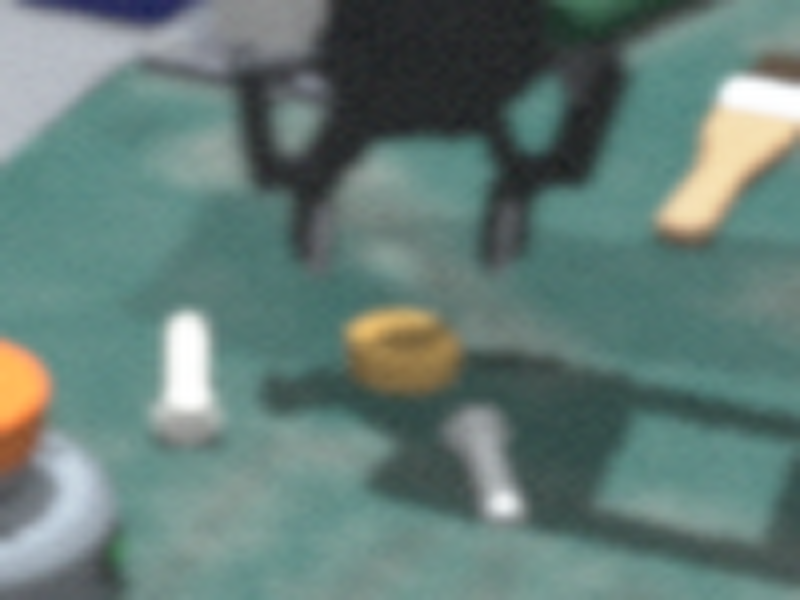

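```bash
python3 -m creep '[[[0.34,0.012,0,-0.001,0],[0.34,0.024,0,-0.001,0],[0.34,0.034,0,-0.001,0],[0.34,0.041,0,-0.001,0],[0.34,0.046,0,-0.001,0]]]';python3 -m creep '[[[0.34,0,0,0,0],[0.34,0,0,0,0],[0.34,0,0,0,0]]]';python3 -m creep '[[[0.2,0,0,0,0],[0.1,0,0,0,0],[-0.3,0,0,0,0],[-0.3,0,0,0,0],[-0.3,0,0,0,0]]]';python3 - <<'E'
from m import *
pr()
c=snap('side','s23')
S=cv2.imread('pics/s23.png')
cv2.imwrite('pics/x23.png',cv2.resize(S[140:230,255:355],(800,600),interpolation=2))
E
```

```text
clock: 25.43
position: [0.4427, -0.1164, 0.0258]
tcp_rot: [0.002, 1.571, -0.002]
wrist_force: [-0.1, 0.0, 0.1]
opening: 0.0574
clock: 25.68
position: [0.443, -0.1166, 0.0264]
tcp_rot: [0.002, 1.57, -0.003]
wrist_force: [-0.1, 0.1, 0.8]
opening: 0.0574
clock: 26.1
position: [0.443, -0.1166, 0.027]
tcp_rot: [0.002, 1.57, -0.002]
wrist_force: [-0.9, 0.5, 6.4]
opening: 0.0397
t 26.1 p [ 443.  -116.6   27. ] zax -0.2 xz -1.0 F [-0.9  0.5  6.4] M [0.1  0.32 0.04] open 39.7 q [-0.41  0.21  2.13 -0.    0.8  -0.41]
```

View pics/x23.png

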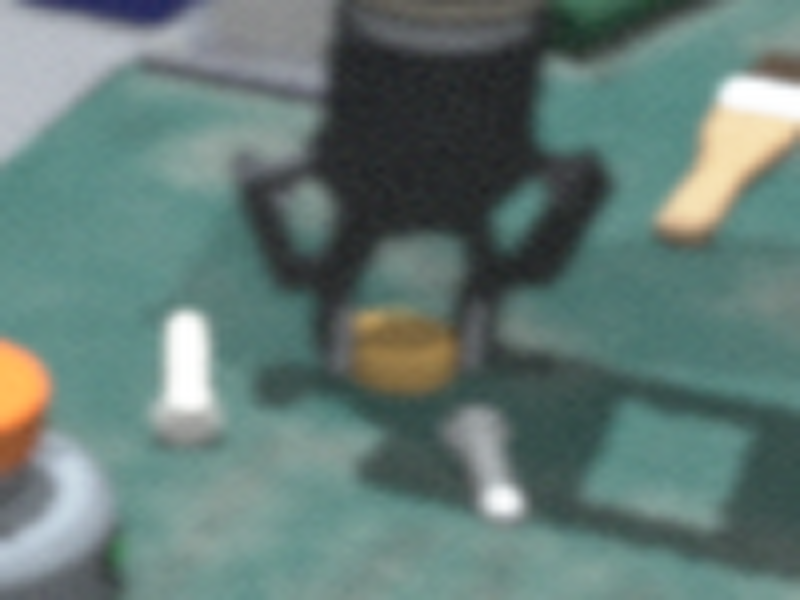

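```bash
python3 -m creep '[[[-0.3,-0.005,0,0,0],[-0.3,-0.03,0,0,0],[-0.3,-0.07,0,0,0],[-0.3,-0.11,0,0,0],[-0.3,-0.15,0,0,0]]]';python3 -m creep '[[[-0.3,-0.02,0.02,0.025,0],[-0.3,-0.03,0.042,0.055,0],[-0.3,-0.03,0.066,0.085,0],[-0.3,-0.03,0.09,0.115,0],[-0.3,-0.03,0.115,0.145,0]]]';python3 -m creep '[[[-0.3,0,0.021,0.026,0],[-0.3,0,0.021,0.026,0],[-0.3,0,0.021,0.026,0],[-0.3,0,0.021,0.026,0],[-0.3,0,0.021,0.026,0]]]'>/dev/null; python3 -m creep '[[[-0.3,0,0,0,0],[-0.3,0,0,0,0],[-0.3,0,0,0,0]]]' >/dev/null;python3 - <<'E'
from m import *
pr();go([.6145,.0195,.16])
c=snap('side','s24')
S=cv2.imread('pics/s24.png')
cv2.imwrite('pics/x24.png',cv2.resize(S[150:240,198:298],(800,600),interpolation=2))
p=st()[1]
f=lambda p:(proj(c,p)-[198,150]+.5)*[8,600/90]-.5
print(f(p+[0,.021,-.027]),f(p+[0,-.021,-.011]))
print('wheel', f([.6145,.0195+.032,.068]),f([.6145,.0195-.032,.092]))
E
```

```text
clock: 26.57
position: [0.4415, -0.1159, 0.1772]
tcp_rot: [0.003, 1.572, -0.002]
wrist_force: [1.4, -0.3, 0.1]
opening: 0.0394
clock: 26.98
position: [0.589, -0.0007, 0.2067]
tcp_rot: [0.002, 1.57, -0.003]
wrist_force: [1.1, 0.3, -1.0]
opening: 0.0393
t 27.65 p [613.5  18.4 206.3] zax -0.2 xz -1.0 F [ 0.   0.8 -1.3] M [0.03 0.01 0.04] open 39.4 q [-0.08  0.24  1.68 -0.    1.22 -0.08]
tool shift mm [46.3  1.1  1. ]
[399.53278917 147.98817298] [395.81607228  49.18052793]
wheel [401.58570947 419.18575942] [396.25284352 269.36174115]
```

View pics/x24.png

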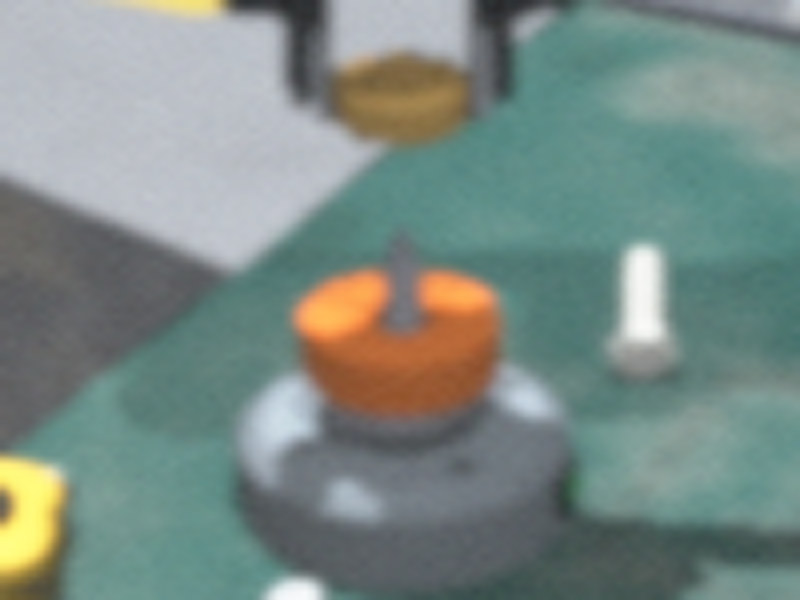

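```bash
python3 -m creep '[[[-0.3,0.01,0.001,0.001,0],[-0.3,0.02,0.001,0.001,0],[-0.3,0.033,0.001,0.001,0],[-0.3,0.043,0.001,0.001,0],[-0.3,0.05,0.001,0.001,0]]]'; python3 -m creep '[[[-0.3,0,0,0,0],[-0.3,0,0,0,0],[-0.3,0,0,0,0]]]' >/dev/null;python3 - <<'E'
from m import *
pr()
c=snap('side','s25')
S=cv2.imread('pics/s25.png')
cv2.imwrite('pics/x25.png',cv2.resize(S[150:240,198:298],(800,600),interpolation=2))
E
```

```text
clock: 28.12
position: [0.6133, 0.0203, 0.1529]
tcp_rot: [0.003, 1.575, -0.002]
wrist_force: [-0.2, -0.5, -2.3]
opening: 0.0393
t 28.37 p [615.3  20.1 156.2] zax -0.2 xz -1.0 F [ 0.   0.2 -1.9] M [-0.01 -0.   -0.01] open 39.3 q [-0.08  0.3   1.71  0.    1.13 -0.08]
```

View pics/x25.png

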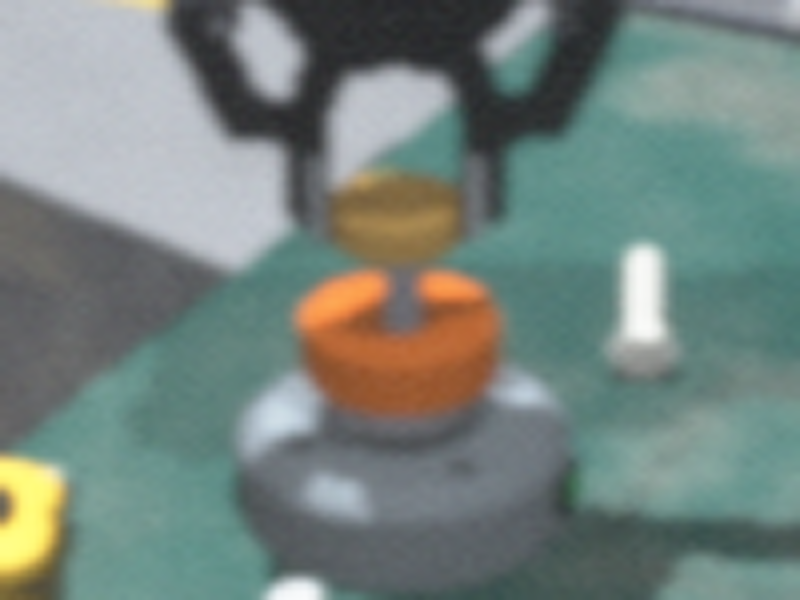

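```bash
python3 -m creep '[[[-0.3,0.004,0,-0.001,0],[-0.3,0.008,0,-0.001,0],[-0.3,0.012,0,-0.001,0],[-0.3,0.015,0,-0.001,0],[-0.3,0.018,0,-0.001,0]]]'; python3 -m creep '[[[-0.3,0.005,0,0,0],[-0.3,0.01,0,0,0],[-0.3,0.014,0,0,0],[-0.3,0.016,0,0,0],[-0.3,0.016,0,0,0]]]'; python3 -m creep '[[[-0.3,0,0,0,0],[-0.3,0,0,0,0],[-0.3,0,0,0,0]]]';python3 -m creep '[[[-0.3,0.001,0,0,0],[-0.3,0.0015,0,0,0],[-0.3,0.0015,0,0,0],[-0.3,0.0015,0,0,0]]]';
```

```text
clock: 28.83
position: [0.6137, 0.0201, 0.1375]
tcp_rot: [0.002, 1.571, -0.002]
wrist_force: [0.7, -0.5, -1.1]
opening: 0.0395
clock: 29.25
position: [0.6133, 0.0202, 0.121]
tcp_rot: [0.002, 1.573, -0.002]
wrist_force: [-0.2, -0.0, -2.0]
opening: 0.0393
clock: 29.5
position: [0.6143, 0.0201, 0.1224]
tcp_rot: [0.002, 1.57, -0.002]
wrist_force: [-0.3, -0.2, -0.6]
opening: 0.0394
clock: 29.83
position: [0.6139, 0.0201, 0.1205]
tcp_rot: [0.002, 1.571, -0.002]
wrist_force: [-0.6, 0.7, -2.1]
opening: 0.0392
```

```bash
for i in 1 2 3; do python3 -m creep '[[[-0.3,0.001,0,0,0],[-0.3,0.001,0,0,0],[-0.3,0.001,0,0,0],[-0.3,0.001,0,0,0]]]' | grep -E 'pos|force'; done; python3 - <<'E'
from m import *
c=snap('side','s26')
S=cv2.imread('pics/s26.png')
cv2.imwrite('pics/x26.png',cv2.resize(S[150:240,198:298],(800,600),interpolation=2))
E
```

```text
position: [0.6139, 0.0201, 0.1195]
wrist_force: [-0.4, -0.8, -0.5]
position: [0.6142, 0.0201, 0.1191]
wrist_force: [-1.4, 0.4, 3.3]
position: [0.6142, 0.0201, 0.119]
wrist_force: [-2.6, 0.2, 7.5]
```

View pics/x26.png

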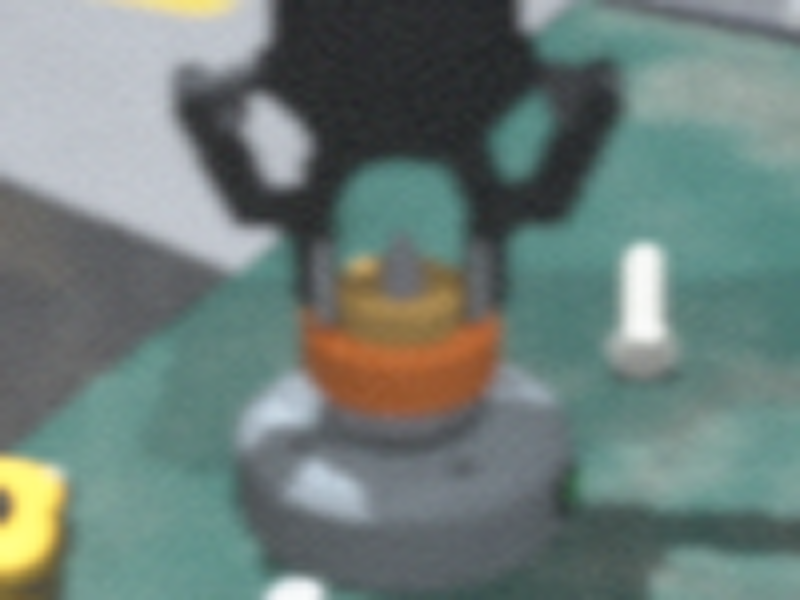

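```bash
python3 -m creep '[[[0,-0.0015,0,0,0],[0.2,-0.0015,0,0,0],[0.4,-0.0015,0,0,0],[0.4,-0.0015,0,0,0]]]'; python3 -m creep '[[[0.4,-0.005,0,0,0],[0.4,-0.02,0,0,0],[0.4,-0.05,0,0,0],[0.4,-0.075,0,0,0],[0.4,-0.09,0,0,0]]]';python3 - <<'E'
from m import *
pr();go([.638,.3133,.2])
c=snap('side','s27')
S=cv2.imread('pics/s27.png')
cv2.imwrite('pics/x27.png',cv2.resize(S[150:240,198:298],(800,600),interpolation=2))
E
```

```text
clock: 31.22
position: [0.6139, 0.0201, 0.1187]
tcp_rot: [0.002, 1.571, -0.002]
wrist_force: [-0.0, 0.3, 0.9]
opening: 0.0596
clock: 31.63
position: [0.6155, 0.02, 0.2126]
tcp_rot: [0.002, 1.566, -0.003]
wrist_force: [1.2, 0.1, -0.3]
opening: 0.0593
t 31.63 p [615.5  20.  212.6] zax -0.2 xz -1.0 F [ 1.2  0.1 -0.3] M [ 0.04 -0.02  0.01] open 59.3 q [-0.08  0.23  1.68  0.    1.23 -0.08]
tool shift mm [ 12.6 293.4  21.6]
```

View pics/x27.png

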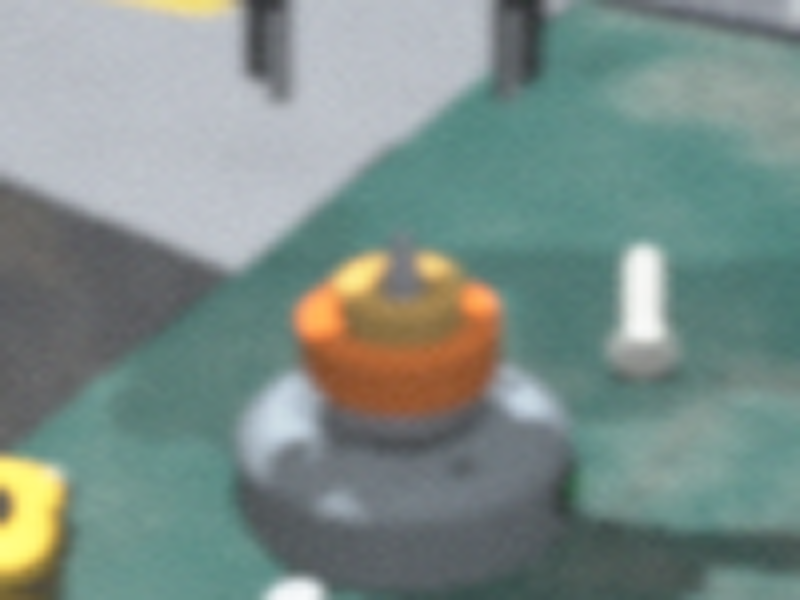

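```bash
python3 -m creep '[[[0.32,0,0.03,0,0],[0.32,0,0.07,0.005,0],[0.32,0,0.11,0.01,0],[0.32,0,0.15,0.015,0],[0.32,0,0.19,0.02,0]]]';python3 -m creep '[[[0.32,0,0.04,0,0],[0.32,0.02,0.075,0,0],[0.32,0.05,0.105,0,0],[0.32,0.08,0.105,0,0],[0.32,0.1,0.105,0,0]]]';python3 -m creep '[[[0.32,0,0,0,0],[0.32,0,0,0,0],[0.32,0,0,0,0],[0.32,0,0,0,0]]]' >/dev/null;python3 - <<'E'
from m import *
pr();go([.638,.3133,.036])
c=snap('side','s28')
S=cv2.imread('pics/s28.png')
cv2.imwrite('pics/x28.png',cv2.resize(S[250:340,190:290],(800,600),interpolation=2))
f=lambda p:(proj(c,p)-[190,250]+.5)*[8,600/90]-.5
p=st()[1]; print(f(p),f(p+[0,0,-.02]),f(p*[1,1,0]+[0,0,.036]))
E
```

```text
clock: 32.1
position: [0.6342, 0.2116, 0.2082]
tcp_rot: [0.003, 1.572, -0.003]
wrist_force: [0.7, 0.0, 0.1]
opening: 0.0562
clock: 32.52
position: [0.6323, 0.317, 0.1047]
tcp_rot: [-0.002, 1.575, -0.001]
wrist_force: [0.2, -0.9, -0.6]
opening: 0.0565
t 32.85 p [636.7 315.2 111.8] zax -0.2 xz -1.0 F [ 0.3 -0.6  0.5] M [ 0.01  0.01 -0.03] open 56.5 q [0.36 0.53 1.49 0.   1.12 0.36]
tool shift mm [75.8 -2.   1. ]
[392.83995992 213.40101465] [394.98119832 261.95128931] [400.62179737 389.84579785]
```

View pics/x28.png

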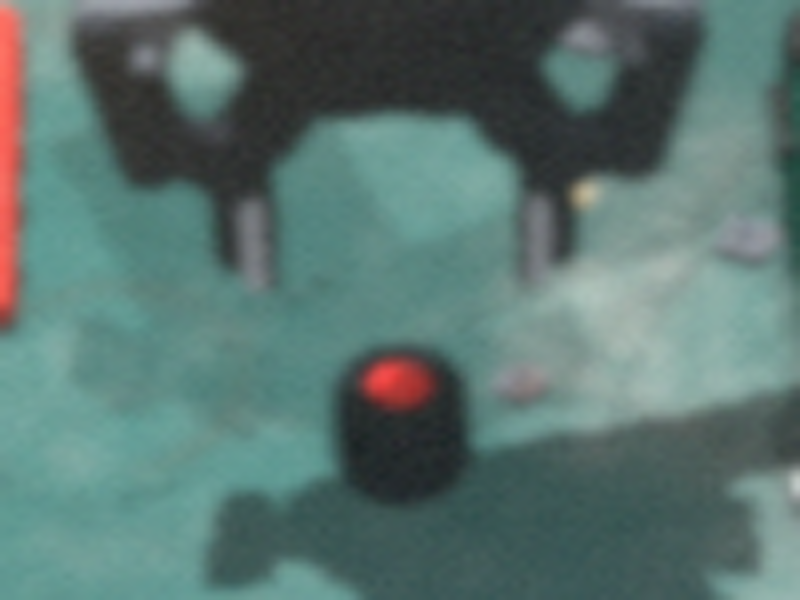

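```bash
python3 -m creep '[[[0.32,0.015,-0.0025,0.0005,0],[0.32,0.03,-0.0025,0.0005,0],[0.32,0.045,-0.0025,0.0005,0],[0.32,0.055,-0.0025,0.0005,0],[0.32,0.06,-0.0025,0.0005,0]]]';python3 -m creep '[[[0.32,0.006,0,0,0],[0.32,0.012,0,0,0],[0.32,0.016,0,0,0],[0.32,0.016,0,0,0],[0.32,0.016,0,0,0]]]';python3 -m creep '[[[0.32,0,0,0,0],[0.32,0,0,0,0],[0.32,0,0,0,0]]]';python3 - <<'E'
from m import *
pr()
c=snap('side','s29')
S=cv2.imread('pics/s29.png')
cv2.imwrite('pics/x29.png',cv2.resize(S[250:340,190:290],(800,600),interpolation=2))
E
```

```text
clock: 33.32
position: [0.6328, 0.3115, 0.0447]
tcp_rot: [0.001, 1.577, -0.004]
wrist_force: [-0.4, -0.1, 0.2]
opening: 0.0562
clock: 33.73
position: [0.6354, 0.3127, 0.033]
tcp_rot: [0.002, 1.571, -0.002]
wrist_force: [-0.4, 0.5, 0.5]
opening: 0.0562
clock: 33.98
position: [0.6358, 0.3128, 0.0338]
tcp_rot: [0.003, 1.57, -0.002]
wrist_force: [0.4, -0.4, -0.4]
opening: 0.056
t 33.98 p [635.8 312.8  33.8] zax -0.2 xz -1.0 F [ 0.4 -0.4 -0.4] M [ 0.03  0.01 -0.02] open 56.0 q [0.36 0.63 1.51 0.   1.01 0.36]
```

View pics/x29.png

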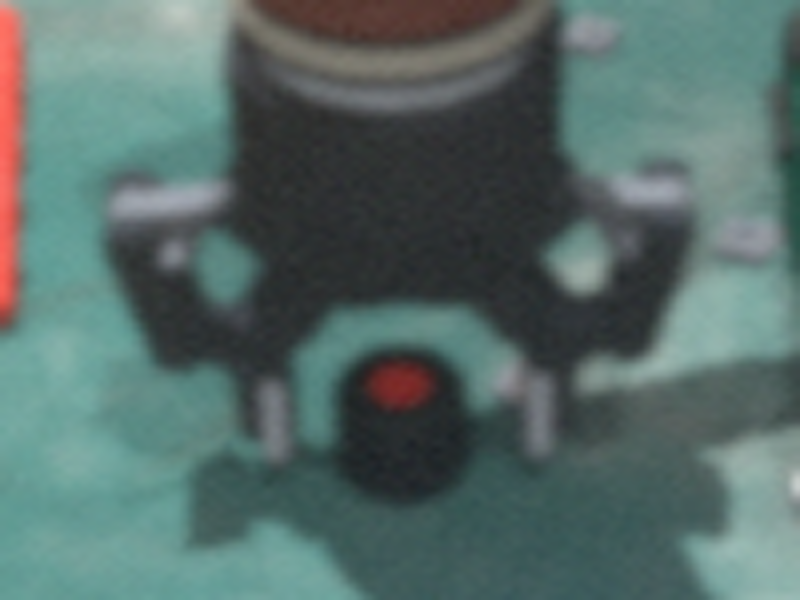

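```bash
python3 -m creep '[[[0.1,0,-0.001,0,0],[-0.1,0,-0.001,0,0],[-0.5,0,-0.001,0,0],[-0.5,0,-0.001,0,0],[-0.5,0,-0.001,0,0]]]';python3 -m creep '[[[-0.5,0,0,0,0],[-0.5,0,0,0,0]]]';python3 - <<'E'
from m import *
pr()
c=snap('side','s30')
S=cv2.imread('pics/s30.png')
cv2.imwrite('pics/x30.png',cv2.resize(S[250:340,190:290],(800,600),interpolation=2))
E
```

```text
clock: 34.45
position: [0.6357, 0.3116, 0.0335]
tcp_rot: [0.003, 1.57, -0.002]
wrist_force: [-0.3, 0.9, 1.5]
opening: 0.0309
clock: 34.62
position: [0.6357, 0.3116, 0.0335]
tcp_rot: [0.002, 1.57, -0.002]
wrist_force: [0.3, -0.8, 2.4]
opening: 0.031
t 34.62 p [635.7 311.6  33.5] zax -0.2 xz -1.0 F [ 0.3 -0.8  2.4] M [-0.06 -0.04  0.03] open 31.0 q [ 0.36  0.62  1.51 -0.    1.01  0.36]
```

View pics/x30.png

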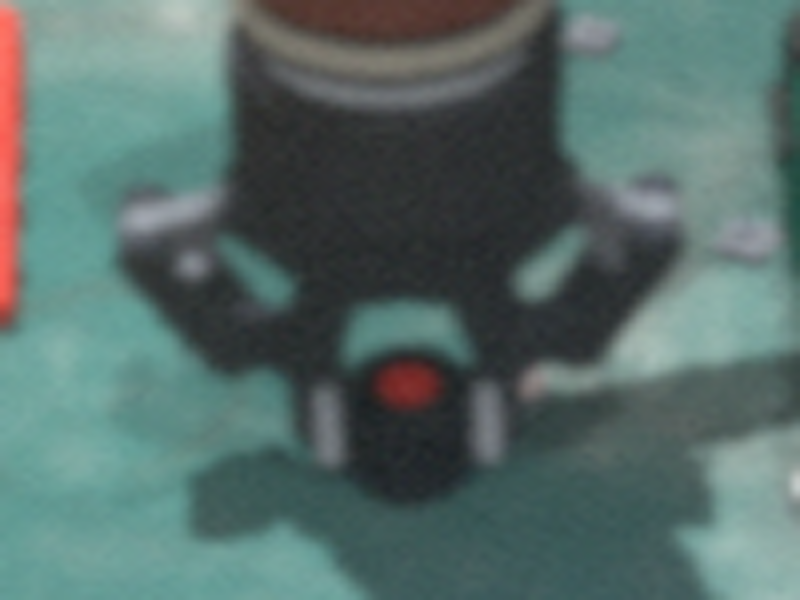

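```bash
python3 -m creep '[[[-0.5,-0.005,0,0,0],[-0.5,-0.03,0,0,0],[-0.5,-0.07,0,0,0],[-0.5,-0.11,0,0,0],[-0.5,-0.15,0,0,0]]]';python3 -m creep '[[[-0.5,-0.02,-0.02,0,0],[-0.5,-0.03,-0.055,-0.005,0],[-0.5,-0.03,-0.095,-0.01,0],[-0.5,-0.03,-0.135,-0.015,0],[-0.5,-0.03,-0.175,-0.02,0]]]';python3 -m creep '[[[-0.5,0,-0.035,0,0],[-0.5,0,-0.07,0,0],[-0.5,0,-0.1,0,0],[-0.5,0,-0.116,0,0],[-0.5,0,-0.116,0,0]]]'>/dev/null; python3 -m creep '[[[-0.5,0,0,0,0],[-0.5,0,0,0,0],[-0.5,0,0,0,0],[-0.5,0,0,0,0]]]' >/dev/null;python3 - <<'E'
from m import *
pr();go([.6145,.0195,.17])
c=snap('side','s31')
S=cv2.imread('pics/s31.png')
cv2.imwrite('pics/x31.png',cv2.resize(S[140:230,198:298],(800,600),interpolation=2))
p=st()[1]
f=lambda p:(proj(c,p)-[198,140]+.5)*[8,600/90]-.5
print(f(p+[0,.017,-.0335]),f(p+[0,0,.0025]))
E
```

```text
clock: 35.08
position: [0.6341, 0.3112, 0.1831]
tcp_rot: [0.002, 1.574, -0.003]
wrist_force: [1.0, 0.3, -0.4]
opening: 0.0309
clock: 35.5
position: [0.6139, 0.1354, 0.2132]
tcp_rot: [0.001, 1.571, -0.001]
wrist_force: [0.8, -0.9, -1.2]
opening: 0.0311
t 36.25 p [614.3  21.9 212.9] zax -0.1 xz -1.0 F [ 0.3 -0.5  0. ] M [ 0.01 -0.01 -0.02] open 31.1 q [-0.08  0.23  1.68  0.    1.23 -0.08]
tool shift mm [42.9 -2.5  0.2]
[396.94028336 213.41551679] [394.20489749  99.70381511]
```

View pics/x31.png

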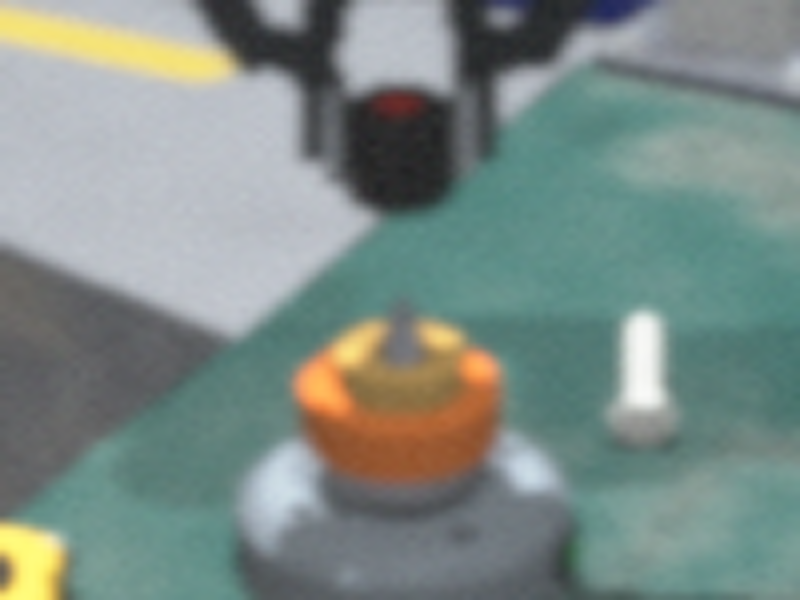

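```bash
python3 -m creep '[[[-0.5,0.01,-0.002,0,0],[-0.5,0.02,-0.002,0,0],[-0.5,0.03,-0.002,0,0],[-0.5,0.038,-0.002,0,0],[-0.5,0.042,-0.002,0,0]]]'; python3 -m creep '[[[-0.5,0,0,0,0],[-0.5,0,0,0,0],[-0.5,0,0,0,0],[-0.5,0,0,0,0]]]' >/dev/null;python3 - <<'E'
from m import *
pr()
c=snap('side','s32')
S=cv2.imread('pics/s32.png')
cv2.imwrite('pics/x32.png',cv2.resize(S[140:230,198:298],(800,600),interpolation=2))
E
```

```text
clock: 36.72
position: [0.6129, 0.0188, 0.1682]
tcp_rot: [0.003, 1.575, -0.002]
wrist_force: [-0.4, -0.4, -1.0]
opening: 0.0313
t 37.05 p [615.   18.5 171.8] zax -0.2 xz -1.0 F [-0.4  0.3 -0.6] M [ 0.01 -0.02 -0.05] open 31.0 q [-0.08  0.28  1.71  0.    1.16 -0.08]
```

View pics/x32.png

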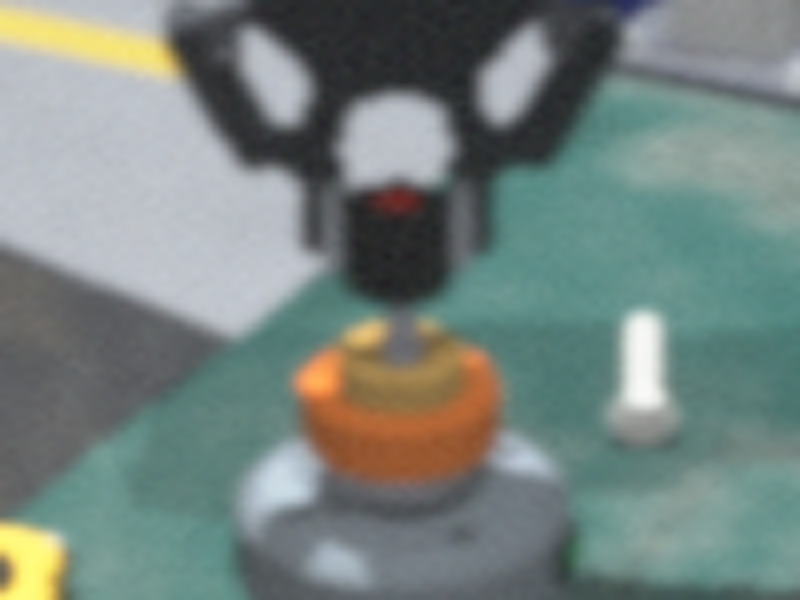

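```bash
python3 -m creep '[[[-0.5,0.003,0.001,-0.001,0],[-0.5,0.006,0.001,-0.001,0],[-0.5,0.009,0.001,-0.001,0],[-0.5,0.012,0.001,-0.001,0],[-0.5,0.015,0.001,-0.001,0]]]'; python3 -m creep '[[[-0.5,0.003,0,0,0],[-0.5,0.006,0,0,0],[-0.5,0.009,0,0,0],[-0.5,0.011,0,0,0],[-0.5,0.011,0,0,0]]]'; python3 -m creep '[[[-0.5,0,0,0,0],[-0.5,0,0,0,0],[-0.5,0,0,0,0]]]';python3 - <<'E'
from m import *
pr()
c=snap('side','s33')
S=cv2.imread('pics/s33.png')
cv2.imwrite('pics/x33.png',cv2.resize(S[140:230,198:298],(800,600),interpolation=2))
E
```

```text
clock: 37.52
position: [0.6133, 0.0196, 0.1555]
tcp_rot: [0.002, 1.571, -0.002]
wrist_force: [0.1, 0.3, -0.8]
opening: 0.0309
clock: 37.93
position: [0.613, 0.0196, 0.1443]
tcp_rot: [0.002, 1.572, -0.002]
wrist_force: [-0.2, 0.0, -1.0]
opening: 0.0305
clock: 38.18
position: [0.6137, 0.0196, 0.1453]
tcp_rot: [0.002, 1.57, -0.002]
wrist_force: [-0.7, 0.4, -0.5]
opening: 0.0313
t 38.18 p [613.7  19.6 145.3] zax -0.2 xz -1.0 F [-0.7  0.4 -0.5] M [-0.03  0.02  0.01] open 31.3 q [-0.08  0.31  1.72 -0.    1.11 -0.08]
```

View pics/x33.png

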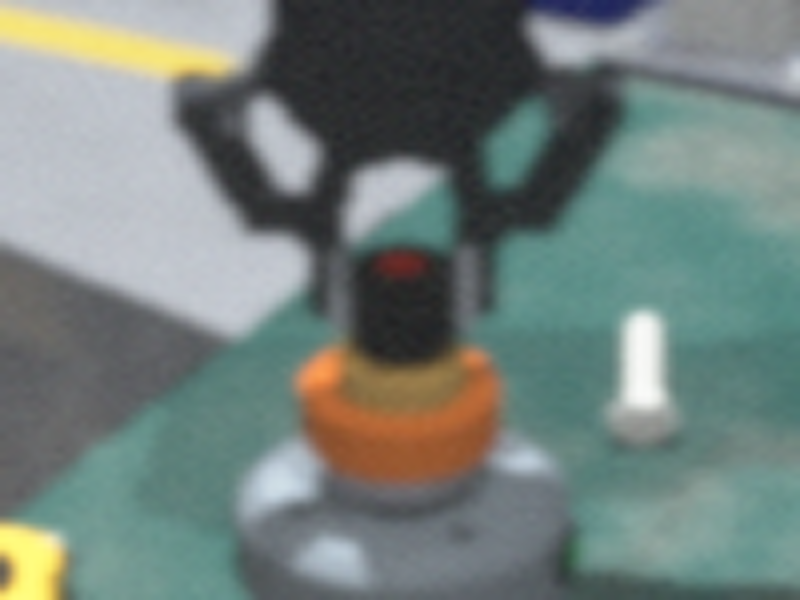

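```bash
python3 -m creep '[[[-0.5,0.001,0,0,0],[-0.5,0.002,0,0,0],[-0.5,0.0025,0,0,0],[-0.5,0.0025,0,0,0]]]' | grep -E 'pos|force'; for i in 1 2 3; do python3 -m creep '[[[-0.5,0.001,0,0,0],[-0.5,0.001,0,0,0],[-0.5,0.001,0,0,0],[-0.5,0.001,0,0,0]]]' | grep -E 'pos|force'; done
```

```text
position: [0.6133, 0.0196, 0.1423]
wrist_force: [-0.8, -0.2, -0.5]
position: [0.6134, 0.0196, 0.1415]
wrist_force: [0.4, 0.3, -1.0]
position: [0.6136, 0.0196, 0.1414]
wrist_force: [-2.4, 0.5, 4.9]
position: [0.6137, 0.0197, 0.1414]
wrist_force: [-4.2, 0.0, 9.2]
```

Contact at exactly 0.1415 as predicted. Release.

```bash
python3 -m creep '[[[-0.2,-0.001,0,0,0],[0.1,-0.001,0,0,0],[0.35,-0.001,0,0,0],[0.35,-0.001,0,0,0]]]'; python3 -m creep '[[[0.35,-0.005,0,0,0],[0.35,-0.02,0,0,0],[0.35,-0.05,0,0,0],[0.35,-0.075,0,0,0],[0.35,-0.09,0,0,0]]]';python3 -m creep '[[[0.35,-0.03,0,-0.03,0],[0.35,-0.04,0,-0.06,0],[0.35,-0.04,0,-0.1,0],[0.35,-0.04,0,-0.14,0],[0.35,-0.04,0,-0.17,0]]]';python3 -m creep '[[[0.35,0,-0.03,0,0],[0.35,0,-0.07,0,0],[0.35,0,-0.11,0,0],[0.35,0,-0.15,0,0],[0.35,0,-0.15,0,0]]]';python3 - <<'E'
from m import *
pr()
snap('side','s34');snap('top','t34')
S=cv2.imread('pics/s34.png');T=cv2.imread('pics/t34.png')
cv2.imwrite('pics/x34.png',np.hstack([cv2.resize(S[150:240,205:295],(400,400),interpolation=2),cv2.resize(T[150:220,210:280],(400,400),interpolation=2)]))
E
```

```text
clock: 39.9
position: [0.6133, 0.0196, 0.1399]
tcp_rot: [0.002, 1.571, -0.002]
wrist_force: [-0.3, -0.4, 0.4]
opening: 0.0579
clock: 40.32
position: [0.6149, 0.0195, 0.234]
tcp_rot: [0.002, 1.566, -0.003]
wrist_force: [0.4, -0.6, 0.5]
opening: 0.0581
clock: 40.73
position: [0.441, 0.0203, 0.2705]
tcp_rot: [0.002, 1.572, -0.002]
wrist_force: [-0.2, -0.3, 0.3]
opening: 0.0575
clock: 41.15
position: [0.4429, -0.136, 0.2714]
tcp_rot: [0.004, 1.569, -0.011]
wrist_force: [0.3, -0.5, 0.8]
opening: 0.0576
t 41.15 p [ 442.9 -136.   271.4] zax -0.5 xz -1.0 F [ 0.3 -0.5  0.8] M [ 0.06 -0.02 -0.03] open 57.6 q [-0.45 -0.15  1.97 -0.    1.33 -0.44]
```

View pics/x34.png

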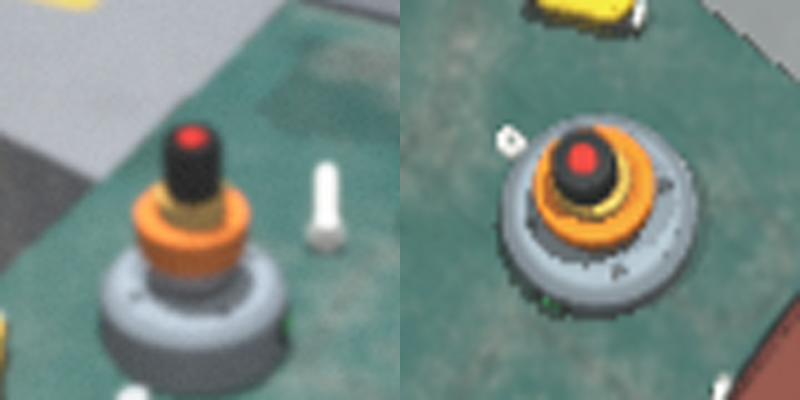

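View pics/t34.png

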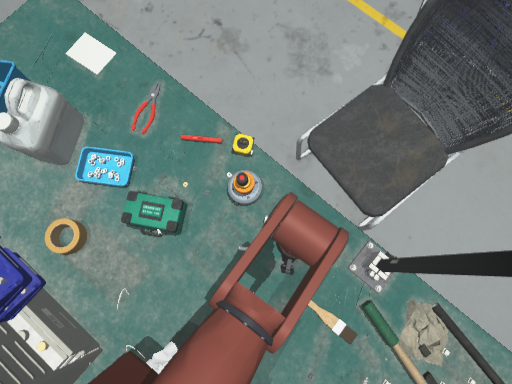

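```bash
python3 -m creep '[[[0.35,0,0,0,0],[0.35,0,0,0,0],[0.35,0,0,0,0],[0.35,0,0,0,0]]]' >/dev/null; python3 - <<'E'
from m import *
S=snap('side','s35');T=snap('top','t35')
e=centre(T,(242,177),8,red);print('T dot',ray(T,*e[:2],.144).round(4)); e=centre(S,(248,180),8,red); print('S dot',ray(S,*e[:2],.144).round(4))
a=cv2.imread('pics/side0.png');b=cv2.imread('pics/s35.png');s=np.s_[150:310,170:340]
cv2.imwrite('pics/x35.png',np.hstack([cv2.resize(a[s],(400,376)),cv2.resize(b[s],(400,376))]))
E
```

```text
T dot [0.6153 0.0217 0.144 ]
S dot [0.6132 0.0227 0.144 ]
```

View pics/x35.png

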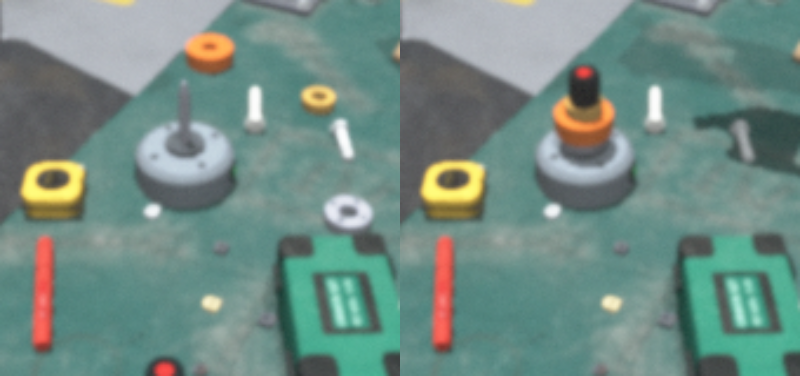

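The dot positions match the expected cap-top height (both views give the spindle axis within about 3 mm), and the bystanders have not moved. Handing in.

```bash
python3 -c "
from plant import arm
print(arm.finish_job())"
```

```text
the job is handed in; nothing more can be done
None
```

The wheel set is on the spindle in the order asked: steel flange, orange wheel, brass spacer, then the black cap with its open end down. I handed the job in at about 42 s of the 112 s allowed. No verdict came back.

- **Seating:** I lowered each part until the wrist felt contact, 8–11 N at most. Contact came within about 0.3 mm of the height each part should sit at. I only let go after that, so nothing was dropped.
- **Final pictures:** Both cameras show the stack sitting flat. The cap's red dot measures (0.615, 0.022) from the top and (0.613, 0.023) from the side. My estimate of the spindle axis is about (0.614, 0.019), so they agree within 3–4 mm. The bolts, tape measure, marker and bar plate look unmoved.
- **What went wrong:** The flange took four tries to grip. The first three closed on its top or edge, pushing with up to 46 N and shifting it about 2 mm on the bench.
- **Readings that disagreed:** The gripper showed 2–3 mm less than each part's true diameter while holding it. The two cameras differed by up to about 5–10 mm on some part positions (most on the wheel), so I lined each part up by eye over the spindle before lowering it.

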